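# Fit the guide rod and hang the stop plate at the tube line's changeover station

## Task

Fit the changeover parts to the slanted block at the tube line. Take the collared steel rod from its cradle, push it tip first partway into the block's bore and let go of it there, take a new grip behind the collar and push it home until the collar meets the block. Then hang the steel plate by its keyhole over the screw head beside the bore, slide it down until it is locked at the end of its slot, and leave everything released with the other things on the table undisturbed.

Things in the scene. Friction and masses are not known exactly. Their poses are not given: they have to be found in the camera images.
- head: Slanted aluminium block, fixed. Origin: centre of the bore's mouth on its front face, 130 mm above the table. z points out of the bore, away from the robot side (roughly +x) and 25 deg up; x down along the face; y level across it. Bore: 18.5 mm wide, 135 mm deep along -z; only friction stops the rod sliding in. Face: x -34 (top edge) to +30 mm, y -40 to +130 mm.
- boss (a point): Centre of the front of a raised boss on the head's face: 30 mm wide (y), 20 mm proud of the face, over its whole height. In the head's frame at (-2, 90, 20) mm, same axes. It carries the screw.
- screw_seat (a point): On the screw's axis, halfway between the boss front and the underside of the screw head; in the head's frame at (-10, 90, 24.5) mm, same axes. The screw stands along the head's z: shank 7 mm in diameter, 9 mm of it free between boss and screw head; screw head 14 mm in diameter, 4 mm thick.
- rod_center (a point): Steel rod, 16 mm in diameter, 200 mm long, about 0.25 kg; this point is on its axis, half-way along. x runs along the rod: tapered tip (last 10 mm, narrowing to 9 mm) at x = -100 mm, ringed tail end at x = +100 mm. Collar 26 mm in diameter at x = 30 to 36 mm, so 130 mm go into the bore. Starts lying level in the cradle, axis 51 mm above the table, tip towards the robot side.
- rod_tip (a point): Centre of the rod's tapered tip end (x = -100 mm of the rod). Axes as the rod.
- rod_collar (a point): Centre of the collar's face that looks to the tip (x = +30 mm of the rod); it meets the head's face when the rod is home. Axes as the rod.
- rod_tail (a point): Centre of the rod's tail end (x = +100 mm of the rod); 64 mm of plain rod lie between collar and this end.
- cradle_mid (a point): Grey cradle that holds the rod at the start: two saddles, 12 mm long and 50 mm wide, at x = -60 and +70 mm, each with a 20 mm wide notch open at the top, whose sides reach 57 mm above the table. This point: where the rod's centre lies at the start. Fixed.
- plate_center (a point): Flat steel plate 44 mm wide (y), 90 mm tall (z), 5 mm thick (x), about 0.12 kg; this point is its centre. Front and back alike. A keyhole: octagonal opening 20 mm across with a 10 mm wide slot running up from it, ending at z = +16 mm. Starts upright in the rack, slot up, lower edge 12 mm above the table. Hung, it lies flat on the boss front, its z up the slanted face.
- plate_opening (a point): Centre of the plate's octagonal opening (z = -7.5 mm of the plate), at mid-thickness; the screw head passes through here. Axes as the plate.
- plate_slot (a point): Point of the plate at mid-thickness, z = +12.5 mm, where the screw's axis lies when the plate has slid fully down; 20 mm above the middle of the opening. Axes as the plate.
- rack_slot (a point): Middle of the floor of the grey rack's slot, in which the plate stands at the start; slot 7 mm wide, walls 52 mm long (y) reaching 38 mm above the table. Fixed.
- tube: Bystander: aluminium tube with a narrow nozzle, standing nozzle up, 38 mm in diameter, 125 mm tall. Origin at the centre of its underside.
- wrench: Bystander: open-ended wrench, 160 mm long, lying flat. Origin at the centre of its underside.
- tin: Bystander: round metal tin, 60 mm in diameter, 70 mm tall, standing. Origin at the centre of its underside.
Things that resemble listed ones, but are neither listed nor needed, are in the scene too. What is shaped like the part that bears plate_center but brown or pink is not meant.

How it is judged:
On the way, in this order (a step that is already met when the one before it is completed fails the run):
1. the rod is partway in the bore (tip 30 to 118 mm deep) and let go (z of rod_tip in the frame of head between -0.118 and -0.03 m and angle between the x axis of rod_center and the z axis of head, either way round below 0.15 rad and x of rod_tip in the frame of head between -0.006 and 0.006 m and y of rod_tip in the frame of head between -0.006 and 0.006 m and contact force between the fingers and rod below 0.1 N), for 0.1 s.
2. the rod, still only partway in, is gripped anew behind its collar (contact force between the fingers and rod above 2 N and x of the grasp point in the frame of rod_collar above 0.004 m and z of rod_tip in the frame of head between -0.124 and -0.025 m), for 0.05 s.
3. the rod is home: collar within 3 mm of the block's face (z of rod_collar in the frame of head below 0.003 m and angle between the x axis of rod_center and the z axis of head, either way round below 0.08 rad and distance between rod_collar and head below 0.005 m), for 0.2 s.
4. the plate hangs locked on the screw (distance between plate_slot and screw_seat below 0.006 m and angle between the x axis of plate_center and the z axis of head, either way round below 0.15 rad and angle between the z axis of plate_center and the x axis of head, either way round below 0.2 rad), for 0.2 s.
At the end, for the whole second after the job is handed in: Rod home: collar within 3 mm of the block's face, rod within 0.08 rad of the bore's axis. Plate on the screw, plate_slot within 6 mm of screw_seat, flat to the boss within 0.15 rad, upright along the face within 0.2 rad. Rod and plate at rest (all of step 3 and all of step 4 and linear speed of each of rod, plate below 0.02 m/s); the robot touches nothing.
It fails at once if a bystander (tube, wrench or tin) is moved by more than 30 mm (distance of any of tube, wrench, tin from where it was at the start of the episode above 0.03 m).
It also fails if it takes over 72 s, if anything falls off the work surface, if the arm or the gripper's body presses on something with over 40 N, if the wrist force passes 120 N, or if a joint passes its speed limit or range.

## Robot

A 6-joint arm with a two-finger parallel gripper is mounted at the origin on the work surface. World frame = base frame: x ahead of the robot, y to its left, z up, the work surface at z = 0. Lengths are in m, angles in rad, forces in N, time in s.
With the tool pointing down it reaches from about 0.4 to 0.825 m from the base axis. Payload 7 kg.
Tool frame: the origin (TCP) lies between the finger pads; the fingertips stand 22 mm ahead of it and the grasp point (between the pads) lies 3 mm ahead of it; z points along the fingers, y is the direction in which the jaws open and shut (so a half turn about z gives the same grasp; the last joint's range is limited). The gripper opens to 88 mm and grips with 3 to 60 N. Pads are 19 mm wide; open, the fingers measure 130 mm over their backs; the gripper's body (78 mm by 193 mm) begins 47 mm behind the grasp point.
Start: joints at [1.478, 0.359, 0.012, 0, -1.224, -0.288], TCP at [0.251, 0.627, 0.249] pointing down, gripper open.
Joint ranges: [-3.07, 3.07], [-1.43, 2.12], [-1.02, 1.25], [-3.03, 1.67], [-3.05, -0], [-3.03, 3.03]. Speed limits (rad/s): [2.39, 2.39, 3.01, 3.14, 3.14, 3.14].

## Interface

Orientations are given as [roll, pitch, yaw] about the fixed x, y, z axes, in that order (R = Rz(yaw) Ry(pitch) Rx(roll)).
In Python, from station import * gives the robot as it stands. The module is installed in compiled form; this text tells all that it offers.
- The arm moves only by the tool move_arm, never from a script. Its argument "rows" is a list of rows, each an object with "delta_rot": the turn, a rotation vector about the world's x, y, z in degrees, a list of three; "delta_pos": the shift along the world's x, y, z in cm, a list of three; "hand": the finger opening in cm, from 0 to 8.76. A call has exactly 10 rows; each row shifts and turns the commanded pose from where the row before left it; what a row does not reach is not made up. A row lasts 1/10 s, in which the tool goes at most 50 mm and 8.59 degrees, less where a joint would pass 70% of its speed; a pose out of reach is approached as far as the arm can. A call is refused whole if a number of a shift passes 5 or a number of a turn 8.59, either way. A call with a gripper value outside its range is refused whole. The fingers move at their own pace and stop on an object; "force" is the grip in N (left out, the last holds). Time passes only in rows, so rows that do not move let the fingers close, or fill a call up. It gives the time, the measured TCP pose, the force and the opening at its end, in the units of the state.
- get_state(): the state, without advancing time (a new reading comes with each control period).
- grab_frame(name): name is "side" or "top"; returns the picture (420x560x3 uint8, blue, green, red); there is no depth.
- camera_info(name): a dict with "camera_matrix" (3x3 intrinsics, pixels), "world_from_camera" (4x4, takes a point from camera to world coordinates). Camera axes: x right, y down, z forward; pixel columns grow to the right and rows downward; lengths in m; the calibration is good to about 2 mm. A picture is of the moment at which its call begins. camera_info takes no time and is no camera call.
- job_done(): hands the job in, once; it reports no verdict.
The state is a dict: "t": time; "q": joint angles; "qd": joint speeds; "joint_efforts": joint torques, N m; "eef_pos": TCP position; "ee_rot": TCP orientation; "force": force on the tool from outside, world axes, zero at the start; "moment": the same for the moment, N m; "width": finger opening in m.
Only numpy, scipy, OpenCV 4.12 (cv2) and the standard library are available. Lean on these libraries where they do the work, as an engineer would, in place of code of your own. Each camera call takes 0.05 s, during which the arm holds its last target.

## Working session

There is one attempt and no reset: what is moved stays moved. The work goes in short steps, Python scripts to look and compute and a tool call to move; the robot and the scene stay as the last step left them, time stands still between calls to the robot, and variables do not carry over. Pictures are saved under pics/ and viewed, and the job is handed in when it is done.

Besides the shell and the picture viewer there is one more tool, called after "Call:" by a JSON object that holds its "name" and its "arguments". move_arm: Moves the arm, as the interface text tells. Its arguments: {"type":"object","properties":{"rows":{"type":"array"},"force":{"type":"number"}},"required":["rows"]}

```bash
mkdir -p pics
python3 - <<'E'
from station import *
import cv2,numpy as np
np.set_printoptions(precision=4,suppress=True)
for n in("side","top"):
    im=grab_frame(n); cv2.imwrite(f"pics/{n}0.png",im)
    print(n,camera_info(n))
print(get_state())
E
```

```text
side {'camera_matrix': array([[415.8881,   0.    , 280.3032],
       [  0.    , 415.8881, 209.9795],
       [  0.    ,   0.    ,   1.    ]]), 'world_from_camera': array([[-0.9723, -0.1109,  0.2056,  0.4081],
       [-0.2326,  0.5418, -0.8077,  0.7478],
       [-0.0218, -0.8332, -0.5526,  0.5797],
       [ 0.    ,  0.    ,  0.    ,  1.    ]])}
top {'camera_matrix': array([[514.9374,   0.    , 280.8573],
       [  0.    , 514.9374, 208.1497],
       [  0.    ,   0.    ,   1.    ]]), 'world_from_camera': array([[ 0.0301, -0.978 ,  0.2064,  0.3636],
       [-0.9995, -0.03  ,  0.0038,  0.0518],
       [ 0.0024, -0.2064, -0.9785,  1.2306],
       [ 0.    ,  0.    ,  0.    ,  1.    ]])}
{'t': 0.1, 'q': array([ 1.4781,  0.3593,  0.0112, -0.0003, -1.2241, -0.2881]), 'qd': array([ 0.0008, -0.0019,  0.0021,  0.0028,  0.0008, -0.0024]), 'joint_efforts': array([ -0.0005, -58.4165,  29.375 ,   7.0155,   0.0102,  -0.    ]), 'eef_pos': array([0.2507, 0.6263, 0.2478]), 'ee_rot': array([ 3.1402, -0.0001, -0.3809]), 'force': array([-0.8973, -1.0876,  0.7956]), 'moment': array([-0.0828, -0.037 ,  0.0029]), 'width': 0.08735436876073209}
```

View pics/side0.png

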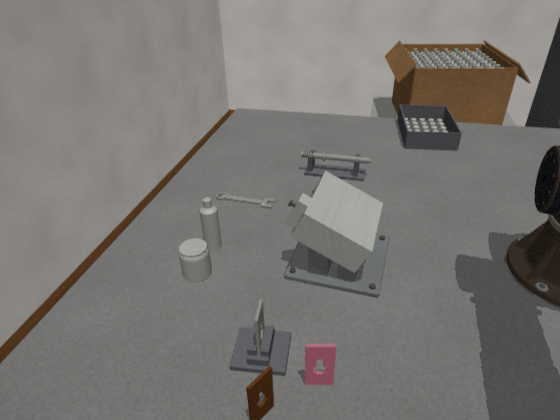

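View pics/top0.png

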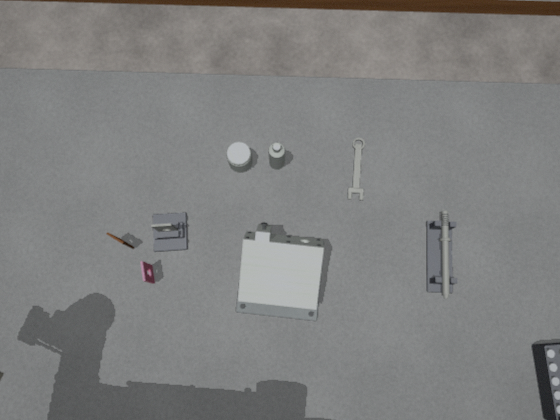

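```bash
cat > h.py <<'E'
import cv2,numpy as np
from station import *
np.set_printoptions(precision=4,suppress=True)
CI={n:camera_info(n) for n in("side","top")}
def ray(n,u,v):
    K=CI[n]["camera_matrix"];T=CI[n]["world_from_camera"]
    d=T[:3,:3]@np.linalg.inv(K)@[u,v,1.]
    return T[:3,3],d/np.linalg.norm(d)
def onz(n,u,v,z):
    o,d=ray(n,u,v);return o+d*(z-o[2])/d[2]
def tri(s,t):
    o1,d1=ray("side",*s);o2,d2=ray("top",*t)
    A=np.c_[d1,-d2];x=np.linalg.lstsq(A,o2-o1,rcond=None)[0]
    a=o1+d1*x[0];b=o2+d2*x[1];return (a+b)/2,np.linalg.norm(a-b)
def proj(n,p):
    T=np.linalg.inv(CI[n]["world_from_camera"]);c=T[:3,:3]@np.asarray(p)+T[:3,3]
    q=CI[n]["camera_matrix"]@c;return q[:2]/q[2]
def crop(im,x0,y0,x1,y1,s,name):
    c=cv2.resize(im[y0:y1,x0:x1],None,fx=s,fy=s,interpolation=cv2.INTER_CUBIC)
    for x in range((x0+9)//10*10,x1,10):
        cv2.line(c,((x-x0)*s,0),((x-x0)*s,5 if x%50 else 14),(0,0,255),1)
        if x%20==0: cv2.putText(c,str(x),((x-x0)*s-10,24),0,.4,(0,0,255),1)
    for y in range((y0+9)//10*10,y1,10):
        cv2.line(c,(0,(y-y0)*s),(5,(y-y0)*s),(0,0,255),1)
        if y%20==0: cv2.putText(c,str(y),(8,(y-y0)*s+4),0,.4,(0,0,255),1)
    cv2.imwrite("pics/"+name,c)
E
python3 - <<'E'
from h import *
s=cv2.imread("pics/side0.png");t=cv2.imread("pics/top0.png")
crop(s,280,140,400,230,6,"c_s1.png")
crop(t,400,200,490,305,5,"c_t1.png")
crop(t,225,215,335,325,5,"c_t2.png")
crop(s,280,170,400,290,5,"c_s2.png")
crop(s,225,290,345,420,4,"c_s3.png")
crop(t,100,200,200,290,6,"c_t3.png")
E
```

```text
(no output)
```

View pics/c_s1.png

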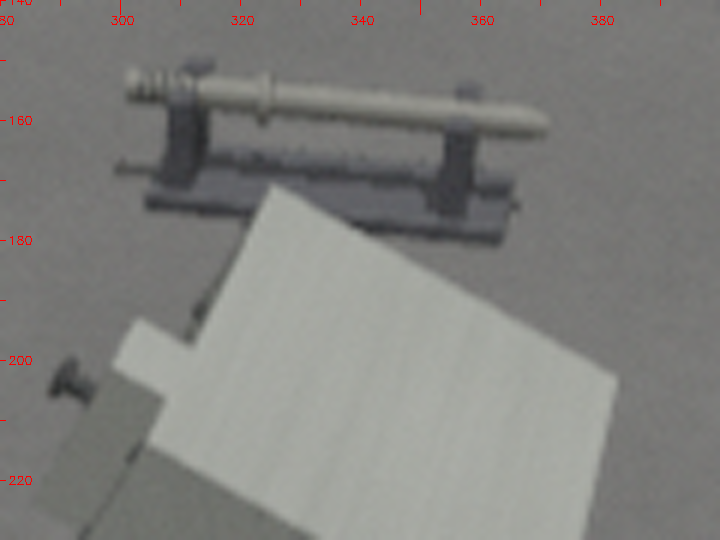

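View pics/c_t1.png

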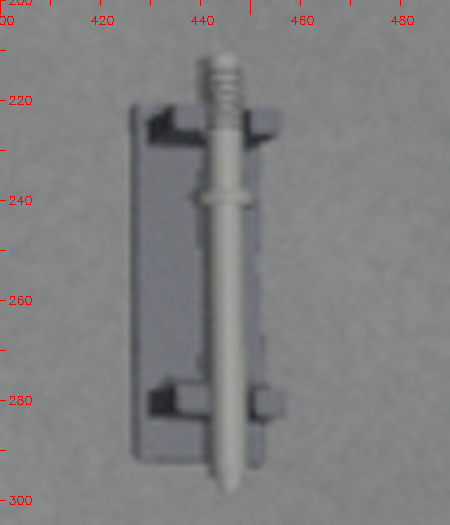

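View pics/c_t2.png

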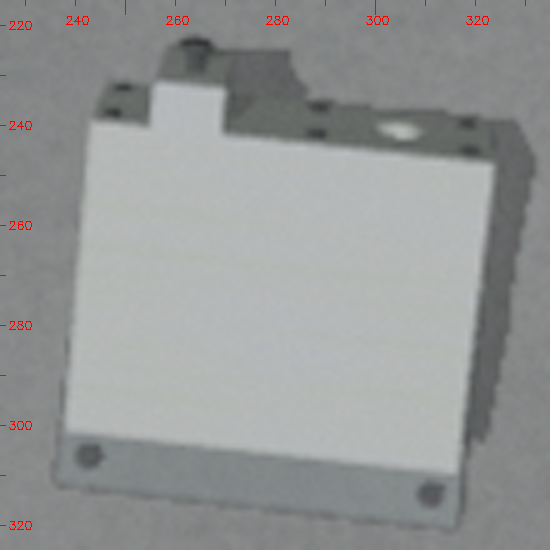

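View pics/c_s2.png

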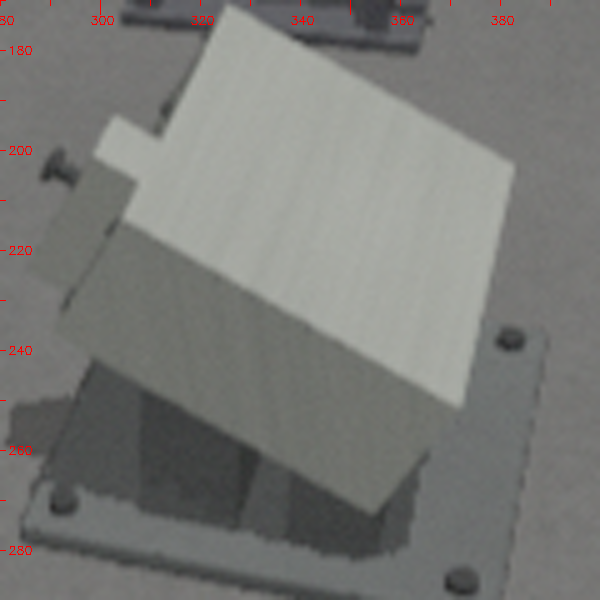

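View pics/c_s3.png

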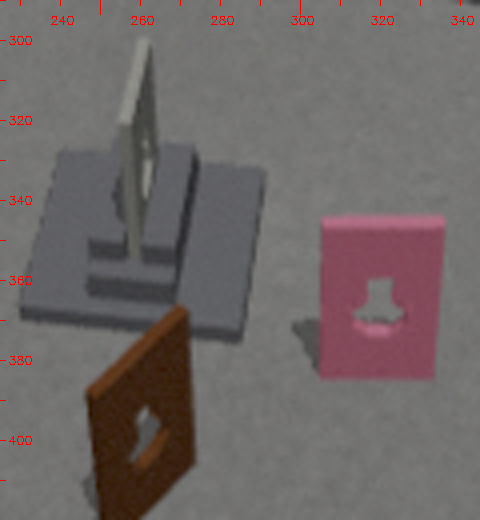

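View pics/c_t3.png

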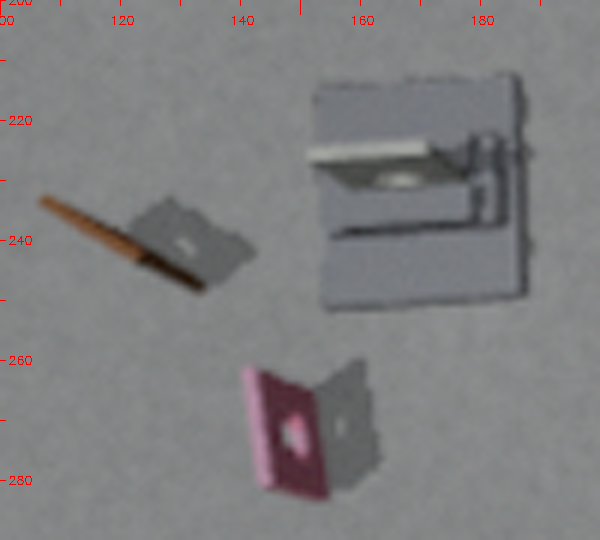

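```bash
cat > m1.py <<'E'
from h import *
s=cv2.imread("pics/side0.png");t=cv2.imread("pics/top0.png")
def quad(im,roi,thr):
    x0,y0,x1,y1=roi;g=cv2.cvtColor(im,cv2.COLOR_BGR2GRAY)
    m=np.zeros_like(g);m[y0:y1,x0:x1]=(g[y0:y1,x0:x1]>thr)*255
    cs,_=cv2.findContours(m,cv2.RETR_EXTERNAL,cv2.CHAIN_APPROX_NONE)
    return max(cs,key=cv2.contourArea)[:,0,:].astype(float),g
def edgeline(g,a,b,f0=.08,f1=.92,w=4,n=60):
    # subpixel line between a,b: max gradient along normal
    a=np.array(a,float);b=np.array(b,float);d=(b-a)/np.linalg.norm(b-a);nn=np.array([-d[1],d[0]])
    P=[]
    ks=np.arange(-w,w+.01,.25)
    gb=cv2.GaussianBlur(g.astype(np.float32),(0,0),.7)
    for f in np.linspace(f0,f1,n):
        p=a+(b-a)*f;q=p+ks[:,None]*nn
        v=cv2.remap(gb,q[:,0].astype(np.float32)[None],q[:,1].astype(np.float32)[None],cv2.INTER_CUBIC)[0]
        gr=np.abs(np.gradient(v));
        if gr.max()<1.5: continue
        k=gr.argmax();sl=slice(max(0,k-4),k+5);P.append(p+nn*(ks[sl]*gr[sl]).sum()/gr[sl].sum())
    vx,vy,x,y=cv2.fitLine(np.array(P,np.float32),cv2.DIST_HUBER,0,.01,.01)[:,0]
    return np.cross([x,y,1],[x+vx*50,y+vy*50,1])
def X(l,m): p=np.cross(l,m);return p[:2]/p[2]
if __name__=="__main__":
    gt=cv2.cvtColor(t,cv2.COLOR_BGR2GRAY);gs=cv2.cvtColor(s,cv2.COLOR_BGR2GRAY)
    fr=edgeline(gt,(270,241.8),(324,247.3),.05,.95)
    lf=edgeline(gt,(243,240),(238.5,301));rt=edgeline(gt,(324,248),(317,310));bk=edgeline(gt,(238.5,301.5),(317,310))
    tl,tr=X(fr,lf),X(fr,rt);bl,br=X(bk,lf),X(bk,rt)
    print("top corners",tl,tr,bl,br)
    # side: front edge from (326,171) to (312,196) and (305,214); y=130 front corner ~ (305,214), back right
    a=edgeline(gs,(326,171),(312.5,196));b=edgeline(gs,(326,171),(382.5,203));c=edgeline(gs,(382.5,203),(373,251));d=edgeline(gs,(305,214.5),(373,251))
    S=[X(a,b),X(a,d),X(b,c),X(c,d)]
    print("side",*S)
    zt=.13+.034*np.cos(np.radians(25))
    L=onz("top",*tl,zt);R=onz("top",*tr,zt);print("top@z L,R",L,R,np.linalg.norm(L-R),np.degrees(np.arctan2(-(L-R)[0],(L-R)[1])))
    Ls=onz("side",*S[1],zt);Rs=onz("side",*S[0],zt);print("side@z",Ls,Rs,np.linalg.norm(Ls-Rs),np.degrees(np.arctan2(-(Ls-Rs)[0],(Ls-Rs)[1])))
    print("tri L",tri(S[1],tl),"R",tri(S[0],tr),"BR",tri(S[2],br),"BL",tri(S[3],bl))
E
python3 m1.py
```

```text
top corners [242.6388 238.4901] [323.5348 247.092 ] [237.3447 300.6726] [316.0099 309.4278]
side [324.9819 170.1224] [304.0225 213.442 ] [382.5535 202.4079] [371.667  251.4621]
top@z L,R [0.5218 0.1342 0.1608] [ 0.5088 -0.0356  0.1608] 0.17030485722618194 -4.370340949001399
side@z [0.5196 0.1379 0.1608] [ 0.5067 -0.0322  0.1608] 0.17057713683176945 -4.3402322353860425
tri L (array([0.5212, 0.1343, 0.1584]), np.float64(0.0018393707311877313)) R (array([ 0.5081, -0.0358,  0.159 ]), np.float64(0.001872863065169535)) BR (array([ 0.3809, -0.0262,  0.0995]), np.float64(0.001089346788294788)) BL (array([0.3944, 0.1442, 0.0994]), np.float64(0.0010337229273295627))
```

```bash
cat > m2.py <<'E'
from m1 import *
gt=cv2.cvtColor(t,cv2.COLOR_BGR2GRAY);gs=cv2.cvtColor(s,cv2.COLOR_BGR2GRAY)
def mid(g,a,b,n,w):
    # return side edge lines & mid line of a bar whose edges a..b are offset by +-w
    a=np.array(a,float);b=np.array(b,float);d=(b-a)/np.linalg.norm(b-a);nn=np.array([-d[1],d[0]])
    l=edgeline(g,a+nn*w,b+nn*w,0.02,.98,2,n);r=edgeline(g,a-nn*w,b-nn*w,.02,.98,2,n)
    out=[]
    for p in(a,b):
        c=np.cross([*p,1],[*(p+nn),1]);out.append((X(l,c)+X(r,c))/2)
    return out,np.abs([np.linalg.norm(X(l,c)-X(r,c))])
# profile along image rows for rod tip/tail/collar, top view
(p,q),w=mid(gt,(445,245),(445.6,285),40,3.2);print("top mid",p,q,"w",w)
(ps,qs),ws=mid(gs,(330,156.3),(352,158.4),40,2.7);print("side mid",ps,qs,ws)
d=(q-p)/np.linalg.norm(q-p);ds=(qs-ps)/np.linalg.norm(qs-ps)
def prof(g,p,d,ts):
    gb=cv2.GaussianBlur(g.astype(np.float32),(0,0),.5);P=p+np.array(ts)[:,None]*d
    return cv2.remap(gb,P[:,0].astype(np.float32)[None],P[:,1].astype(np.float32)[None],cv2.INTER_CUBIC)[0]
ts=np.arange(45,58,.5);v=prof(gt,p,d,ts);k=np.abs(np.gradient(v)).argmax();tipT=p+d*ts[k]
ts=np.arange(-39,-29,.5);v=prof(gt,p,d,ts);k=np.abs(np.gradient(v)).argmax();tailT=p+d*ts[k]
ts=np.arange(26,46,.5);v=prof(gs,ps,ds,ts);k=np.abs(np.gradient(v)).argmax();tipS=ps+ds*ts[k]
ts=np.arange(-34,-25,.5);v=prof(gs,ps,ds,ts);k=np.abs(np.gradient(v)).argmax();tailS=ps+ds*ts[k]
print(tipT,tailT,tipS,tailS)
for n,a,b in(("top",tipT,tailT),("side",tipS,tailS)):
    A=onz(n,*a,.051);B=onz(n,*b,.051);print(n,A,B,"len",np.linalg.norm(A-B),"yaw",np.degrees(np.arctan2((B-A)[1],(B-A)[0])))
    print(" mid",(A+B)/2)
A=onz("top",*p,.051);B=onz("top",*q,.051);print("axis yaw top",np.degrees(np.arctan2((A-B)[1],(A-B)[0])))
A=onz("side",*ps,.051);B=onz("side",*qs,.051);print("axis yaw side",np.degrees(np.arctan2((A-B)[1],(A-B)[0])))
print("tri tip",tri(tipS,tipT),"tail",tri(tailS,tailT))
# collar in top at row ~239.5
c=onz("top",445,239.6,.051);print("collar~",c)
# plate top edge: strip ends
pl=edgeline(gt,(152,225.5-1.5),(170.5,224),.1,.9,2);pr=edgeline(gt,(152,228),(170.5,226),.1,.9,2)
for l in(pl,pr):
    a=X(l,[1,0,-153]);b=X(l,[1,0,-170]);A=onz("top",*a,.102);B=onz("top",*b,.102);print("plate edge",a,b,A,B,np.degrees(np.arctan2(-(A-B)[0],(A-B)[1])))
for row in(225,226,227): print(row,gt[row,146:178])
E
python3 m2.py
```

```text
top mid [444.9088 245.0014] [445.8604 284.9961] w [5.4711]
side mid [330.0714 155.5524] [352.0679 157.6884] [3.7072]
[446.1576 297.4865] [444.1477 213.0104] [370.8794 159.5151] [302.7001 152.8944]
top [ 0.4176 -0.3232  0.051 ] [ 0.6125 -0.3255  0.051 ] len 0.19492601550518987 yaw -0.6874651967836007
 mid [ 0.515  -0.3244  0.051 ]
side [ 0.4166 -0.3231  0.051 ] [ 0.6109 -0.3286  0.051 ] len 0.19432586202915203 yaw -1.6308131832182968
 mid [ 0.5138 -0.3259  0.051 ]
axis yaw top -0.6874651967836493
axis yaw side -1.6308131832183685
tri tip (array([ 0.4171, -0.3232,  0.051 ]), np.float64(0.0009299143430285291)) tail (array([ 0.6111, -0.325 ,  0.0529]), np.float64(0.0018657405861166427))
collar~ [ 0.5497 -0.3253  0.051 ]
plate edge [153.    225.711] [170.     225.3366] [0.5531 0.3391 0.102 ] [0.5551 0.3014 0.102 ] 3.0335359177304553
plate edge [153.     226.5203] [170.     225.2183] [0.5512 0.3389 0.102 ] [0.5553 0.3014 0.102 ] 6.213723068753026
225 [134 133 131 134 136 154 162 164 163 159 155 153 150 150 151 152 150 147
 144 146 147 148 145 143 132  94  58  66  78  84  85  85]
226 [134 134 133 135 135 146 145 144 143 133 127 127 115 110 111 107 108 100
  93  91  82  75  73  74  76  71  66  62  67  77  83  85]
227 [135 135 133 131 134 123  98  78  79  75  73  77  75  76  75  76  75  77
  73  74  75  74  75  74  74  77  73  69  57  66  73  73]
```

Run:
```python
from m1 import *
gt=cv2.cvtColor(t,cv2.COLOR_BGR2GRAY);gs=cv2.cvtColor(s,cv2.COLOR_BGR2GRAY)
def yaw(l,n,c,z,horizontal=True):
    e=[X(l,[1,0,-k]) if horizontal else X(l,[0,1,-k]) for k in c]
    A,B=[onz(n,*k,z) for k in e];d=A-B
    if d[1]<0:d=-d
    return e,A,B,np.degrees(np.arctan2(-d[0],d[1]))
print("strip top",yaw(edgeline(gt,(151.5,225),(170,223.3),.05,.95,1.8),"top",(151,170.5),.102))
print("strip bot",yaw(edgeline(gt,(151.5,227),(170,225.8),.05,.95,1.8),"top",(151,170.5),.102))
print("base back",yaw(edgeline(gt,(153,214.2),(183,212.3),.05,.95,2),"top",(153,184),.006))
print("base front",yaw(edgeline(gt,(154,251.7),(187,249.5),.05,.95,2),"top",(154,187),.006))
print("side base L",yaw(edgeline(gs,(239,328),(230,368),.05,.95,2),"side",(328,368),.006,False))
print("side base R",yaw(edgeline(gs,(290.5,332),(285,374),.05,.95,2),"side",(332,374),.006,False))
crop(s,235,290,305,380,6,"c_s4.png");crop(t,140,205,200,260,10,"c_t4.png")
```

```text
strip top ([array([151.    , 226.2486]), array([170.5   , 224.6222])], array([0.5517, 0.3434, 0.102 ]), array([0.5567, 0.3004, 0.102 ]), np.float64(6.611836904743508))
strip bot ([array([151.    , 226.5598]), array([170.5   , 225.1712])], array([0.551 , 0.3434, 0.102 ]), array([0.5555, 0.3003, 0.102 ]), np.float64(5.900265482233686))
base back ([array([153.    , 213.0405]), array([184.    , 211.8803])], array([0.6003, 0.3661, 0.006 ]), array([0.6054, 0.2912, 0.006 ]), np.float64(3.946394918580643))
base front ([array([154.  , 252.09]), array([187.    , 249.8732])], array([0.5055, 0.3559, 0.006 ]), array([0.5132, 0.2776, 0.006 ]), np.float64(5.617519933240245))
side base L ([array([238.8645, 328.    ]), array([228.1211, 368.    ])], array([0.6058, 0.2879, 0.006 ]), array([0.5972, 0.3686, 0.006 ]), np.float64(6.068816724355235))
side base R ([array([291.6733, 332.    ]), array([285.5998, 374.    ])], array([0.5135, 0.2766, 0.006 ]), array([0.5055, 0.3592, 0.006 ]), np.float64(5.578642243461532))
```

View pics/c_t4.png

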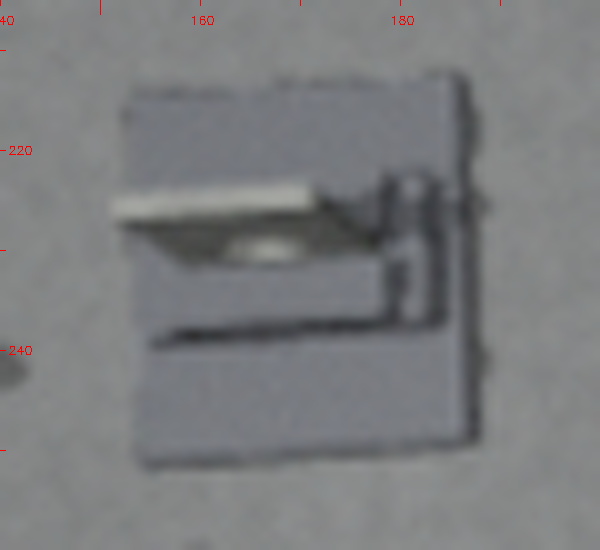

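View pics/c_s4.png

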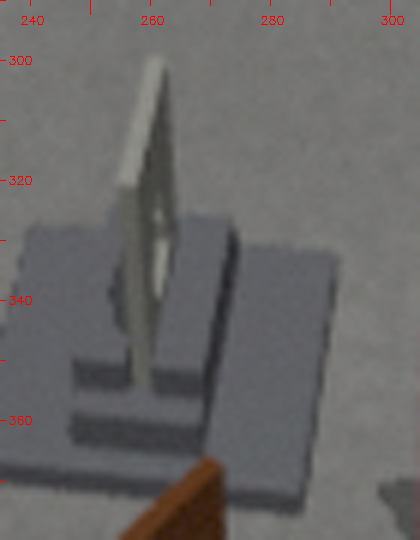

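Call:
{"name": "move_arm", "arguments": {"rows": [{"delta_pos": [1.3, -4.75, 0], "delta_rot": [0, 0, 1.04], "hand": 8.7}, {"delta_pos": [1.3, -4.75, 0], "delta_rot": [0, 0, 1.04], "hand": 8.7}, {"delta_pos": [1.3, -4.75, 0], "delta_rot": [0, 0, 1.04], "hand": 8.7}, {"delta_pos": [1.3, -4.75, 0], "delta_rot": [0, 0, 1.04], "hand": 8.7}, {"delta_pos": [1.3, -4.75, 0], "delta_rot": [0, 0, 1.04], "hand": 8.7}, {"delta_pos": [1.3, -4.75, 0], "delta_rot": [0, 0, 1.04], "hand": 8.7}, {"delta_pos": [1.3, -4.75, 0], "delta_rot": [0, 0, 1.04], "hand": 8.7}, {"delta_pos": [1.3, -4.75, 0], "delta_rot": [0, 0, 1.04], "hand": 8.7}, {"delta_pos": [1.3, -4.75, 0], "delta_rot": [0, 0, 1.04], "hand": 8.7}, {"delta_pos": [1.3, -4.75, 0], "delta_rot": [0, 0, 1.04], "hand": 8.7}], "force": 30}}

```text
t: 1.1
eef_pos: [0.3806, 0.1496, 0.2486]
ee_rot: [-3.141, -0.0, -0.198]
force: [1.7, -0.1, 0.7]
width: 0.0869
```

Call:
{"name": "move_arm", "arguments": {"rows": [{"delta_pos": [1.3, -4.75, 0], "delta_rot": [0, 0, 1.04], "hand": 8.7}, {"delta_pos": [1.3, -4.75, 0], "delta_rot": [0, 0, 1.04], "hand": 8.7}, {"delta_pos": [1.3, -4.75, 0], "delta_rot": [0, 0, 1.04], "hand": 8.7}, {"delta_pos": [1.3, -4.75, 0], "delta_rot": [0, 0, 1.04], "hand": 8.7}, {"delta_pos": [1.3, -4.75, 0], "delta_rot": [0, 0, 1.04], "hand": 8.7}, {"delta_pos": [1.3, -4.75, 0], "delta_rot": [0, 0, 1.04], "hand": 8.7}, {"delta_pos": [1.3, -4.75, 0], "delta_rot": [0, 0, 1.04], "hand": 8.7}, {"delta_pos": [1.3, -4.75, 0], "delta_rot": [0, 0, 1.04], "hand": 8.7}, {"delta_pos": [1.3, -4.75, 0], "delta_rot": [0, 0, 1.04], "hand": 8.7}, {"delta_pos": [1.3, -4.75, 0], "delta_rot": [0, 0, 1.04], "hand": 8.7}]}}

```text
t: 2.1
eef_pos: [0.5108, -0.3256, 0.2482]
ee_rot: [-3.141, 0.0, -0.017]
force: [1.3, 0.5, 0.8]
width: 0.0871
```

Call:
{"name": "move_arm", "arguments": {"rows": [{"delta_pos": [0.5, 0.05, -4], "delta_rot": [0, 0, 0], "hand": 8.7}, {"delta_pos": [0, 0, -4], "delta_rot": [0, 0, 0], "hand": 6}, {"delta_pos": [0, 0, -4], "delta_rot": [0, 0, 0], "hand": 5}, {"delta_pos": [0, 0, -3], "delta_rot": [0, 0, 0], "hand": 5}, {"delta_pos": [0, 0, -2.4], "delta_rot": [0, 0, 0], "hand": 5}, {"delta_pos": [0, 0, -2], "delta_rot": [0, 0, 0], "hand": 5}, {"delta_pos": [0, 0, 0], "delta_rot": [0, 0, 0], "hand": 5}, {"delta_pos": [0, 0, 0], "delta_rot": [0, 0, 0], "hand": 5}, {"delta_pos": [0, 0, 0], "delta_rot": [0, 0, 0], "hand": 5}, {"delta_pos": [0, 0, 0], "delta_rot": [0, 0, 0], "hand": 5}]}}

```text
t: 3.1
eef_pos: [0.5167, -0.3231, 0.056]
ee_rot: [3.141, -0.002, -0.018]
force: [0.7, -0.5, 0.1]
width: 0.0499
```

Run:
```python
from h import *
s=grab_frame("side");t=grab_frame("top");cv2.imwrite("pics/s1.png",s);cv2.imwrite("pics/t1.png",t)
crop(s,270,100,420,200,5,"c_s5.png");crop(t,390,190,500,310,5,"c_t5.png")
st=get_state();print(st['eef_pos'],st['ee_rot'],st['q'],st['width'])
```

```text
[ 0.5164 -0.323   0.0557] [ 3.1412 -0.0017 -0.0178] [-0.2386  0.4363 -0.363   0.     -0.7697  1.7916] 0.05022982859553811
```

View pics/c_s5.png

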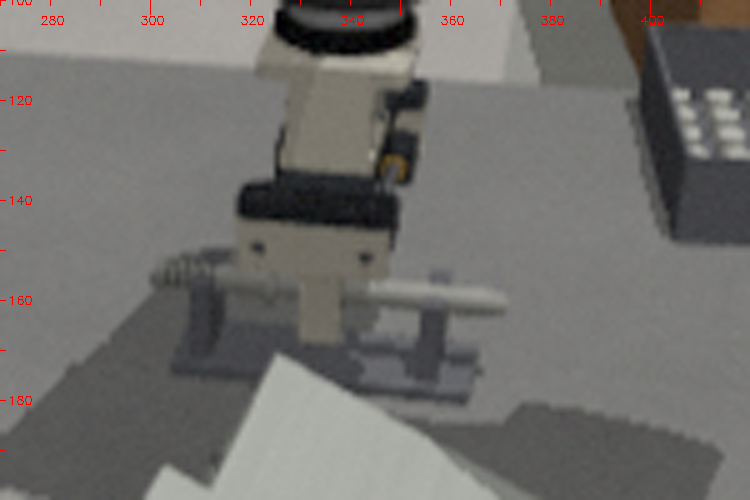

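View pics/c_t5.png

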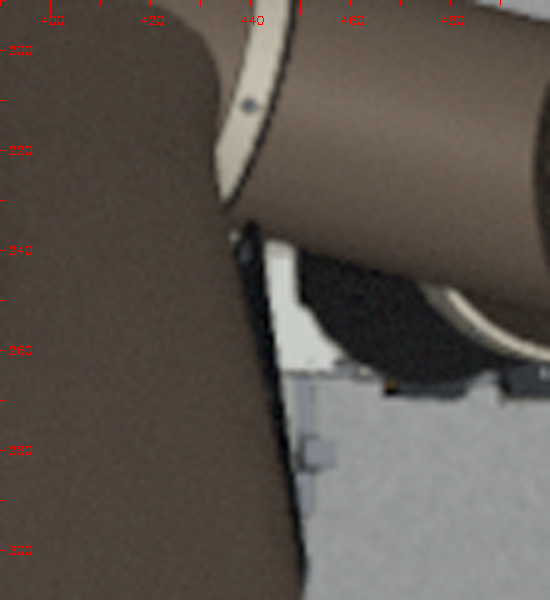

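Call:
{"name": "move_arm", "arguments": {"rows": [{"delta_pos": [0, -0.15, -0.15], "delta_rot": [0, 0, 0], "hand": 5}, {"delta_pos": [0, 0, 0], "delta_rot": [0, 0, 0], "hand": 0}, {"delta_pos": [0, 0, 0], "delta_rot": [0, 0, 0], "hand": 0}, {"delta_pos": [0, 0, 0], "delta_rot": [0, 0, 0], "hand": 0}, {"delta_pos": [0, 0, 0], "delta_rot": [0, 0, 0], "hand": 0}, {"delta_pos": [0, 0, 0], "delta_rot": [0, 0, 0], "hand": 0}, {"delta_pos": [0, 0, 0], "delta_rot": [0, 0, 0], "hand": 0}, {"delta_pos": [0, 0, 0], "delta_rot": [0, 0, 0], "hand": 0}, {"delta_pos": [0, 0, 0], "delta_rot": [0, 0, 0], "hand": 0}, {"delta_pos": [0, 0, 0], "delta_rot": [0, 0, 0], "hand": 0}], "force": 40}}

```text
t: 4.2
eef_pos: [0.5159, -0.3243, 0.053]
ee_rot: [-3.142, 0.0, -0.018]
force: [0.2, -0.3, -0.3]
width: 0.0148
```

Call:
{"name": "move_arm", "arguments": {"rows": [{"delta_pos": [0, 0, 2], "delta_rot": [0, 0, 0], "hand": 0}, {"delta_pos": [0, 0, 3], "delta_rot": [0, 0, 0], "hand": 0}, {"delta_pos": [0, 0, 4], "delta_rot": [0, 0, 0], "hand": 0}, {"delta_pos": [0, 0, 4], "delta_rot": [0, 0, 0], "hand": 0}, {"delta_pos": [0, 0, 4], "delta_rot": [0, 0, 0], "hand": 0}, {"delta_pos": [1.5, 4, 3], "delta_rot": [0, 0, 0], "hand": 0}, {"delta_pos": [1.5, 4, 0], "delta_rot": [0, 0, -0.85], "hand": 0}, {"delta_pos": [1.5, 4, 0], "delta_rot": [0, 0, -0.85], "hand": 0}, {"delta_pos": [1.5, 4, 0], "delta_rot": [0, 0, -0.85], "hand": 0}, {"delta_pos": [1.5, 4, 0], "delta_rot": [0, 0, -0.8], "hand": 0}]}}

```text
t: 5.2
eef_pos: [0.5902, -0.1244, 0.2516]
ee_rot: [-3.141, 0.0, -0.077]
force: [1.1, -0.6, -2.2]
width: 0.0147
```

Call:
{"name": "move_arm", "arguments": {"rows": [{"delta_pos": [1.5, 4, 0], "delta_rot": [-0.19, -2.49, 0], "hand": 0}, {"delta_pos": [1.5, 4, 0], "delta_rot": [-0.19, -2.49, 0], "hand": 0}, {"delta_pos": [1.5, 4, 0], "delta_rot": [-0.19, -2.49, 0], "hand": 0}, {"delta_pos": [0, 0, 0], "delta_rot": [-0.19, -2.49, 0], "hand": 0}, {"delta_pos": [0, 0, 0], "delta_rot": [-0.19, -2.49, 0], "hand": 0}, {"delta_pos": [0, 0, 0], "delta_rot": [-0.19, -2.49, 0], "hand": 0}, {"delta_pos": [0, 0, 0], "delta_rot": [-0.19, -2.49, 0], "hand": 0}, {"delta_pos": [0, 0, 0], "delta_rot": [-0.19, -2.49, 0], "hand": 0}, {"delta_pos": [0, 0, 0], "delta_rot": [-0.19, -2.49, 0], "hand": 0}, {"delta_pos": [0, 0, 0], "delta_rot": [-0.19, -2.49, 0], "hand": 0}]}}

```text
t: 6.2
eef_pos: [0.6347, -0.006, 0.2513]
ee_rot: [-3.141, -0.437, -0.076]
force: [-0.0, -0.7, -1.5]
width: 0.015
```

```bash
cat > st.py <<'E'
from h import *
from scipy.spatial.transform import Rotation as Ro
psi=np.radians(-4.35);c,s_=np.cos(np.radians(25)),np.sin(np.radians(25))
Rz=Ro.from_euler('z',psi).as_matrix()
HR=np.c_[Rz@[s_,0,-c],Rz@[0,1,0],Rz@[c,0,s_]]
M=np.array([.5254,.0048,.130])
def report():
    st=get_state();R=Ro.from_euler('xyz',st['ee_rot']).as_matrix();p=st['eef_pos']
    print('t',st['t'],'tcp',p,'F',st['force'],'w',st['width'],'q',st['q'])
    # desired: tool z = HR x, tool y = -HR y, tool x= HR z
    Rd=np.c_[HR[:,2],-HR[:,1],HR[:,0]]
    print('rot err world deg',np.degrees(Ro.from_matrix(Rd@R.T).as_rotvec()))
    g=p+R[:,2]*.003;print('grasp in head mm',1000*HR.T@(g-M),'F head',HR.T@st['force'])
    return st,R,p
E
python3 - <<'E'
from st import *
st,R,p=report()
s=grab_frame("side");t=grab_frame("top");cv2.imwrite("pics/s2.png",s);cv2.imwrite("pics/t2.png",t)
crop(s,210,60,350,200,5,"c_s6.png");crop(t,220,120,360,260,5,"c_t6.png")
E
```

```text
t 6.2 tcp [ 0.6347 -0.006   0.2513] F [-0.0497 -0.7333 -1.4511] w 0.014996284578695137 q [ 0.3896  0.0653 -0.5829  0.3664 -0.5579  0.8285]
rot err world deg [-0.0122  0.0115  0.0137]
grasp in head mm [-60.5635  -2.4677 150.7816] F head [ 1.3177 -0.735  -0.6078]
```

View pics/c_s6.png

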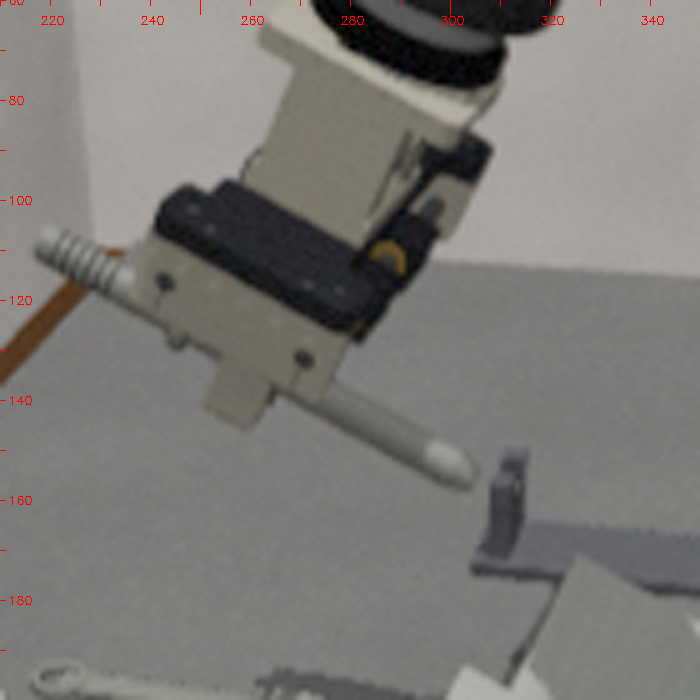

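View pics/c_t6.png

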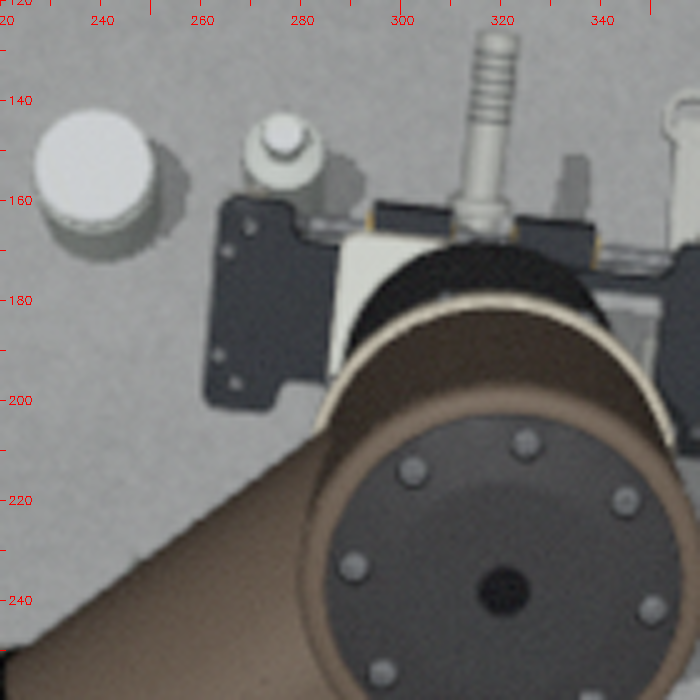

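Run:
```python
from st import *
st,R,p=report()
g=p+R[:,2]*.003
for n in("side","top"):
    for nm,d in(("tip",-.1),("tail",.1),("collar",.033),("80",.08)):
        print(n,nm,proj(n,g+R[:,0]*d-R[:,2]*.001))
# finger tip corner ref
print("fingertip centre side near finger",proj("side",p+R[:,2]*.022))
s=cv2.imread("pics/s2.png");t=cv2.imread("pics/t2.png")
crop(s,210,95,250,125,18,"c_s7.png");crop(s,270,125,315,165,16,"c_s8.png");crop(t,300,115,340,170,10,"c_t7.png")
```

```text
t 6.3 tcp [ 0.6331 -0.0068  0.2504] F [-0.0569 -0.8381 -1.5629] w 0.014560094892422173 q [ 0.3895  0.0646 -0.5846  0.3653 -0.5597  0.83  ]
rot err world deg [ 0.0513 -0.1432  0.0147]
grasp in head mm [-60.3587  -3.386  149.0107] F head [ 1.4193 -0.84   -0.6543]
side tip [305.3683 155.7783]
side tail [218.8594 107.5834]
side collar [247.7979 123.7053]
side 80 [227.4934 112.3935]
top tip [307.9821 226.4875]
top tail [319.2454 126.8544]
top collar [315.3603 161.221 ]
top 80 [318.0734 137.2217]
fingertip centre side near finger [258.6162 139.5431]
```

View pics/c_s7.png

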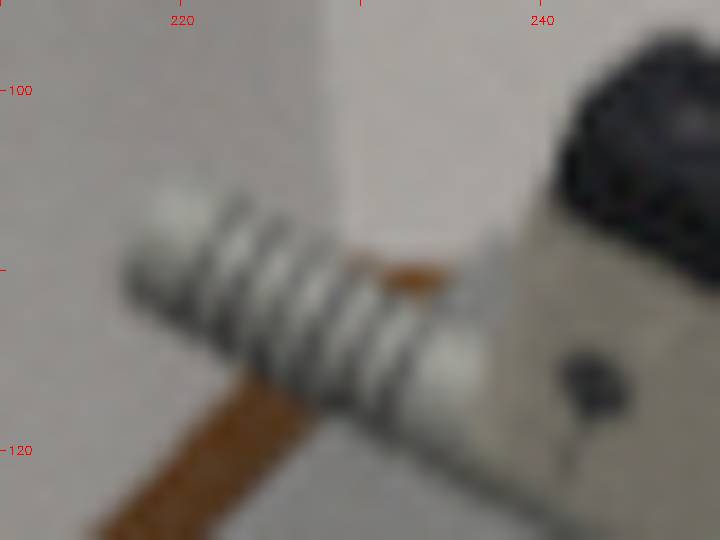

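View pics/c_s8.png

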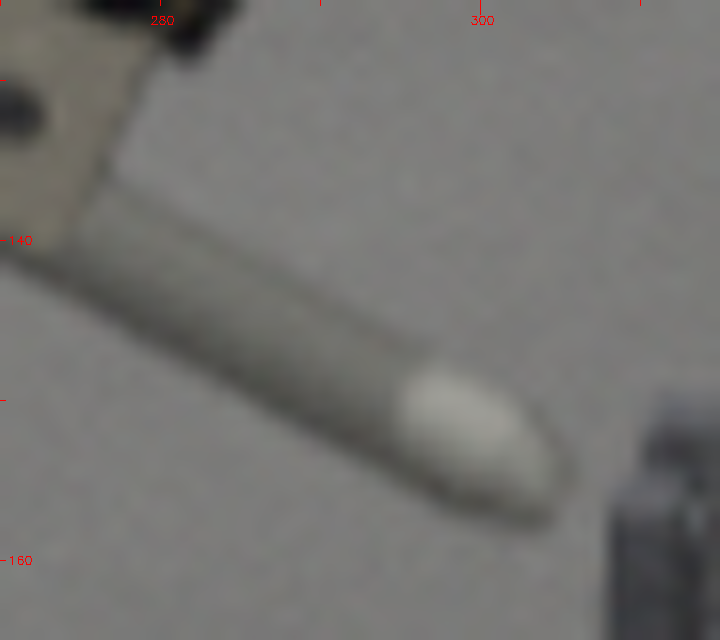

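View pics/c_t7.png

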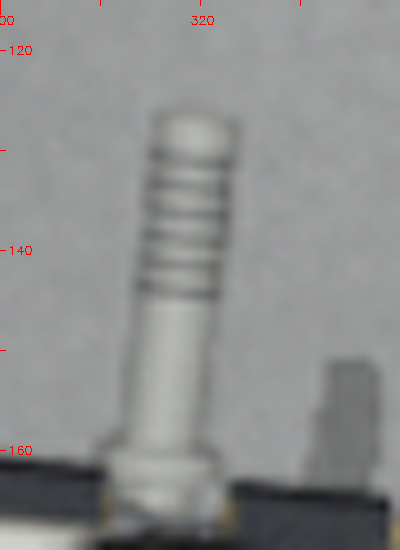

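Run:
```python
from st import *
print(proj("top",M)); t=cv2.imread("pics/top0.png")
for r in range(238,245): print(r,t[r,296:316,1])
for u in(304.3,305.2): print(onz("top",u,241,.13))
for a in range(0,360,45): 
    q=M+HR@[.00925*np.cos(np.radians(a)),.00925*np.sin(np.radians(a)),0]; print(a,proj("top",q))
```

```text
[303.6814 240.7741]
238 [108 106 104 108 107 104 104 106 102 104 105 107 104 105 104 104 102 101
 101 102]
239 [106 108 106 107 117 126 130 133 138 131 127 117 107 104 103 104 103 102
 104 103]
240 [106 104 107 106 126 148 162 172 175 172 164 148 128 112 106 105 102 103
 107 104]
241 [105 105 105  99 111 133 152 164 179 182 174 162 143 123 108 104 105 106
 107 106]
242 [104 105 107 104 103 109 117 124 154 165 160 149 124 105 103 103 105 106
 104 104]
243 [103 107 102 105 102 103 104 104 103 103 102 103 101 102 103 104 103 102
 102 103]
244 [134 136 129 126 116 116 115 109 103 105 106 103 104 104 103 104 103 105
 102 104]
[0.5249 0.0035 0.13  ]
[0.525  0.0015 0.13  ]
0 [303.6787 239.5577]
45 [300.6774 239.5944]
90 [299.4116 240.3223]
135 [300.6466 241.3248]
180 [303.6841 242.0104]
225 [306.7207 241.9677]
270 [307.9525 241.2261]
315 [306.6822 240.2296]
```

```bash
sed -i 's/^M=.*/M=np.array([.5252,.0035,.130])/' st.py
python3 - <<'E'
from st import *
st,R,p=report()
g=p+R[:,2]*.003
print('delta cm',100*(M+HR@[.001,0,.120]-g))
print('per 10mm',HR[:,2])
E
```

```text
t 6.3 tcp [ 0.6331 -0.0068  0.2504] F [-0.0569 -0.8381 -1.5629] w 0.014560094892422173 q [ 0.3895  0.0646 -0.5846  0.3653 -0.5597  0.83  ]
rot err world deg [ 0.0513 -0.1432  0.0147]
grasp in head mm [-60.316   -2.0746 149.1021] F head [ 1.4193 -0.84   -0.6543]
delta cm [-0.0303  0.2104 -6.787 ]
per 10mm [ 0.9037 -0.0687  0.4226]
```

Call:
{"name": "move_arm", "arguments": {"rows": [{"delta_pos": [0, 0.15, -2], "delta_rot": [0, 0, 0], "hand": 0}, {"delta_pos": [-0.05, 0, -2], "delta_rot": [0, 0, 0], "hand": 0}, {"delta_pos": [0, 0, -1.5], "delta_rot": [0, 0, 0], "hand": 0}, {"delta_pos": [0, 0, -1.3], "delta_rot": [0, 0, 0], "hand": 0}, {"delta_pos": [0, 0, 0], "delta_rot": [0, 0, 0], "hand": 0}, {"delta_pos": [0, 0, 0], "delta_rot": [0, 0, 0], "hand": 0}, {"delta_pos": [0, 0, 0], "delta_rot": [0, 0, 0], "hand": 0}, {"delta_pos": [0, 0, 0], "delta_rot": [0, 0, 0], "hand": 0}, {"delta_pos": [0, 0, 0], "delta_rot": [0, 0, 0], "hand": 0}, {"delta_pos": [0, 0, 0], "delta_rot": [0, 0, 0], "hand": 0}]}}

```text
t: 7.3
eef_pos: [0.6349, -0.0045, 0.1843]
ee_rot: [-3.141, -0.436, -0.076]
force: [-0.1, 0.5, -2.0]
width: 0.0149
```

Run:
```python
from st import *
report()
s=grab_frame("side");t=grab_frame("top");cv2.imwrite("pics/s3.png",s);cv2.imwrite("pics/t3.png",t)
report()
crop(s,240,130,340,220,7,"c_s9.png");crop(t,240,190,360,270,6,"c_t9.png")
```

```text
t 7.3 tcp [ 0.6349 -0.0045  0.1843] F [-0.1101  0.5011 -1.9856] w 0.014853445466396399 q [ 0.3605  0.133  -0.73    0.5396 -0.3549  0.6589]
rot err world deg [-0.0157  0.0096  0.0119]
grasp in head mm [  0.2889   0.3861 122.6138] F head [ 1.7371  0.4913 -0.9731]
t 7.4 tcp [ 0.6348 -0.0045  0.1841] F [ 0.546  -0.7001 -2.3702] w 0.01522256966479035 q [ 0.3604  0.1332 -0.7302  0.5397 -0.3548  0.6588]
rot err world deg [-0.0095 -0.0093  0.0178]
grasp in head mm [  0.4336   0.2905 122.4137] F head [ 2.4007 -0.6567 -0.4601]
```

View pics/c_s9.png

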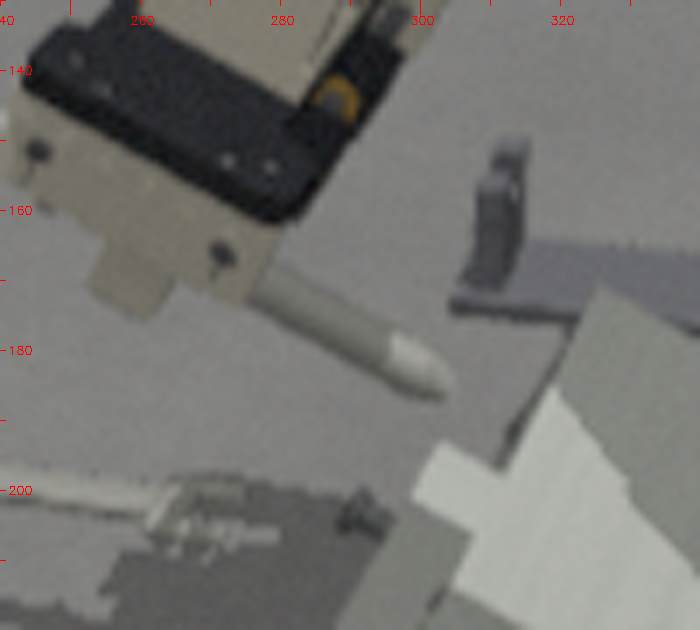

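View pics/c_t9.png

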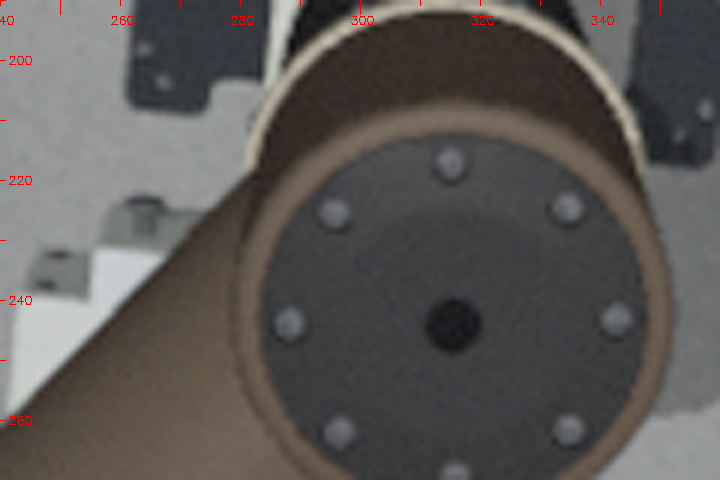

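Run:
```python
from st import *
st,R,p=report();g=p+R[:,2]*.003
print("tip pred",proj("side",g-R[:,0]*.1-R[:,2]*.001))
print("M",proj("side",M))
R0=M+HR@[-.034,-.04,0];L0=M+HR@[-.034,.13,0];print("pred corners",proj("side",R0),proj("side",L0), proj("top",R0),proj("top",L0))
for d in([.001,0,0],[0,.001,0],[0,0,.001]): print(d,proj("side",M+d)-proj("side",M))
s=cv2.imread("pics/s3.png");crop(s,280,160,325,200,16,"c_s10.png")
```

```text
t 7.4 tcp [ 0.6348 -0.0045  0.1841] F [ 0.546  -0.7001 -2.3702] w 0.01522256966479035 q [ 0.3604  0.1332 -0.7302  0.5397 -0.3548  0.6588]
rot err world deg [-0.0095 -0.0093  0.0178]
grasp in head mm [  0.4336   0.2905 122.4137] F head [ 2.4007 -0.6567 -0.4601]
tip pred [303.9791 184.8696]
M [313.2106 190.2154]
pred corners [324.6766 169.4051] [303.806  212.2655] [323.3604 247.553 ] [242.5907 238.9918]
[0.001, 0, 0] [-0.4705 -0.0481]
[0, 0.001, 0] [-0.0804  0.2399]
[0, 0, 0.001] [ 0.0104 -0.4093]
```

View pics/c_s10.png

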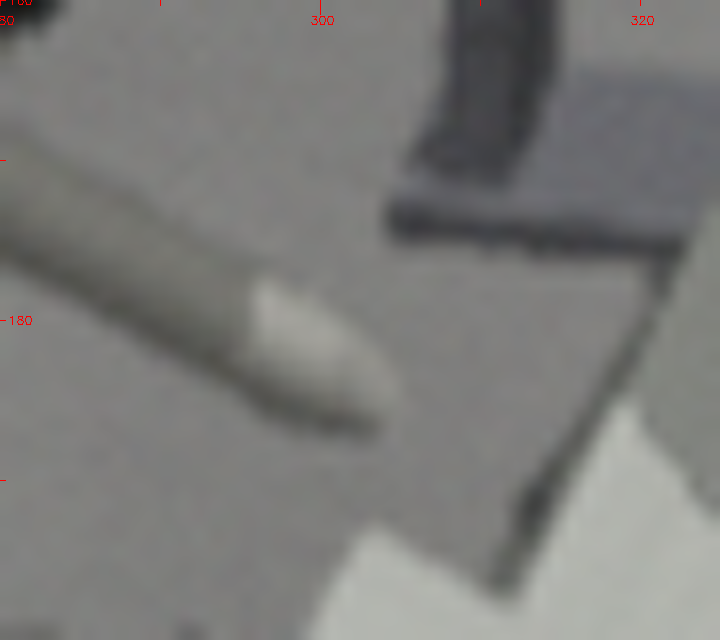

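Call:
{"name": "move_arm", "arguments": {"rows": [{"delta_pos": [0.05, 0.03, -0.1], "delta_rot": [0, 0, 0], "hand": 0}, {"delta_pos": [-0.45, 0.034, -0.21], "delta_rot": [0, 0, 0], "hand": 0}, {"delta_pos": [-0.45, 0.034, -0.21], "delta_rot": [0, 0, 0], "hand": 0}, {"delta_pos": [-0.45, 0.034, -0.21], "delta_rot": [0, 0, 0], "hand": 0}, {"delta_pos": [-0.45, 0.034, -0.21], "delta_rot": [0, 0, 0], "hand": 0}, {"delta_pos": [-0.45, 0.034, -0.21], "delta_rot": [0, 0, 0], "hand": 0}, {"delta_pos": [-0.27, 0.02, -0.125], "delta_rot": [0, 0, 0], "hand": 0}, {"delta_pos": [-0.27, 0.02, -0.125], "delta_rot": [0, 0, 0], "hand": 0}, {"delta_pos": [0, 0, 0], "delta_rot": [0, 0, 0], "hand": 0}, {"delta_pos": [0, 0, 0], "delta_rot": [0, 0, 0], "hand": 0}]}}

```text
t: 8.4
eef_pos: [0.6075, -0.0022, 0.1699]
ee_rot: [-3.142, -0.436, -0.076]
force: [0.3, -0.1, -1.8]
width: 0.0147
```

Run:
```python
from st import *
st,R,p=report();g=p+R[:,2]*.003
s=grab_frame("side");cv2.imwrite("pics/s4.png",s);report()
print("tip pred",proj("side",g-R[:,0]*.1-R[:,2]*.001))
crop(s,250,150,340,220,8,"c_s11.png")
```

```text
t 8.4 tcp [ 0.6075 -0.0022  0.1699] F [ 0.2761 -0.1402 -1.8352] w 0.014699905417167088 q [ 0.3559  0.1047 -0.8353  0.6665 -0.2901  0.5289]
rot err world deg [-0.0061 -0.0168  0.0171]
grasp in head mm [ 1.6772  0.5868 91.5821] F head [ 1.7841 -0.1188 -0.5164]
t 8.45 tcp [ 0.6076 -0.0022  0.17  ] F [ 0.7521  0.1023 -1.4912] w 0.01469431682301215 q [ 0.3559  0.1048 -0.8351  0.6664 -0.2901  0.5289]
rot err world deg [-0.0099 -0.0097  0.0218]
grasp in head mm [ 1.6793  0.6127 91.7316] F head [1.6652 0.159  0.0424]
tip pred [316.503  192.5432]
```

View pics/c_s11.png

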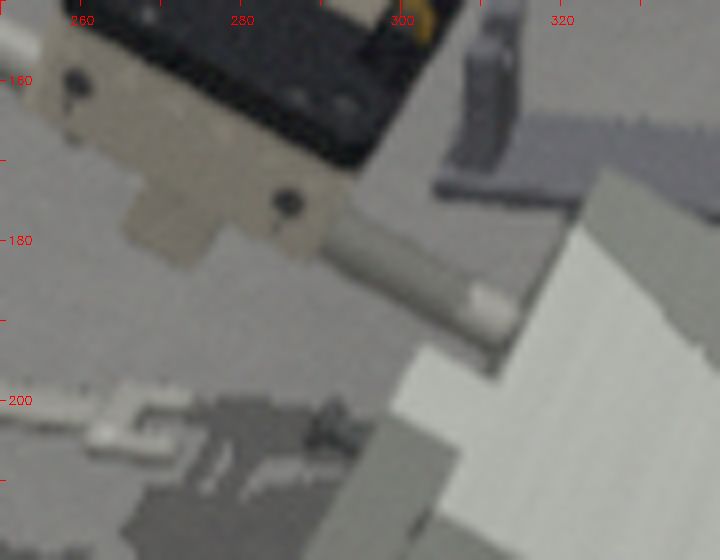

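Call:
{"name": "move_arm", "arguments": {"rows": [{"delta_pos": [-0.36, 0.028, -0.17], "delta_rot": [0, 0, 0], "hand": 0}, {"delta_pos": [-0.36, 0.028, -0.17], "delta_rot": [0, 0, 0], "hand": 0}, {"delta_pos": [-0.36, 0.028, -0.17], "delta_rot": [0, 0, 0], "hand": 0}, {"delta_pos": [-0.36, 0.028, -0.17], "delta_rot": [0, 0, 0], "hand": 0}, {"delta_pos": [-0.36, 0.028, -0.17], "delta_rot": [0, 0, 0], "hand": 0}, {"delta_pos": [0, 0, 0], "delta_rot": [0, 0, 0], "hand": 0}, {"delta_pos": [0, 0, 0], "delta_rot": [0, 0, 0], "hand": 0}, {"delta_pos": [0, 0, 0], "delta_rot": [0, 0, 0], "hand": 0}, {"delta_pos": [0, 0, 0], "delta_rot": [0, 0, 0], "hand": 0}, {"delta_pos": [0, 0, 0], "delta_rot": [0, 0, 0], "hand": 0}]}}

```text
t: 9.45
eef_pos: [0.5895, -0.0007, 0.1614]
ee_rot: [-3.142, -0.436, -0.076]
force: [0.5, 0.4, -2.3]
width: 0.015
```

Run:
```python
from st import *
report()
```

```text
t 9.45 tcp [ 0.5895 -0.0007  0.1614] F [ 0.5322  0.4074 -2.2657] w 0.014992376795925704 q [ 0.3406  0.0855 -0.9054  0.7774 -0.2461  0.4271]
rot err world deg [-0.0062 -0.0211  0.013 ]
grasp in head mm [ 1.8136  0.7184 71.646 ] F head [ 2.2647  0.4466 -0.5046]
```

Call:
{"name": "move_arm", "arguments": {"rows": [{"delta_pos": [-0.31, 0.023, -0.145], "delta_rot": [0, 0, 0], "hand": 0}, {"delta_pos": [-0.31, 0.023, -0.145], "delta_rot": [0, 0, 0], "hand": 0}, {"delta_pos": [-0.31, 0.023, -0.145], "delta_rot": [0, 0, 0], "hand": 0}, {"delta_pos": [-0.31, 0.023, -0.145], "delta_rot": [0, 0, 0], "hand": 0}, {"delta_pos": [-0.31, 0.023, -0.145], "delta_rot": [0, 0, 0], "hand": 0}, {"delta_pos": [0, 0, 0], "delta_rot": [0, 0, 0], "hand": 0}, {"delta_pos": [0, 0, 0], "delta_rot": [0, 0, 0], "hand": 0}, {"delta_pos": [0, 0, 0], "delta_rot": [0, 0, 0], "hand": 0}, {"delta_pos": [0, 0, 0], "delta_rot": [0, 0, 0], "hand": 0}, {"delta_pos": [0, 0, 0], "delta_rot": [0, 0, 0], "hand": 0}]}}

```text
t: 10.45
eef_pos: [0.574, 0.0005, 0.1541]
ee_rot: [-3.141, -0.436, -0.076]
force: [0.2, -0.3, -1.8]
width: 0.0149
```

Run:
```python
from st import *
st,R,p=report();g=p+R[:,2]*.003
print("collar",proj("side",g+R[:,0]*.033-R[:,2]*.001),"tail",proj("side",g+R[:,0]*.1-R[:,2]*.001))
s=grab_frame("side");cv2.imwrite("pics/s5.png",s)
crop(s,220,130,340,230,6,"c_s12.png")
```

```text
t 10.45 tcp [0.574  0.0005 0.1541] F [ 0.1665 -0.3089 -1.7965] w 0.014922714298915488 q [ 0.3111  0.0689 -0.9674  0.9049 -0.2041  0.3219]
rot err world deg [-0.0085 -0.0197  0.0146]
grasp in head mm [ 1.8107  0.699  54.5093] F head [ 1.7082 -0.2954 -0.5875]
collar [276.6441 170.2958] tail [248.876  154.7311]
```

View pics/c_s12.png

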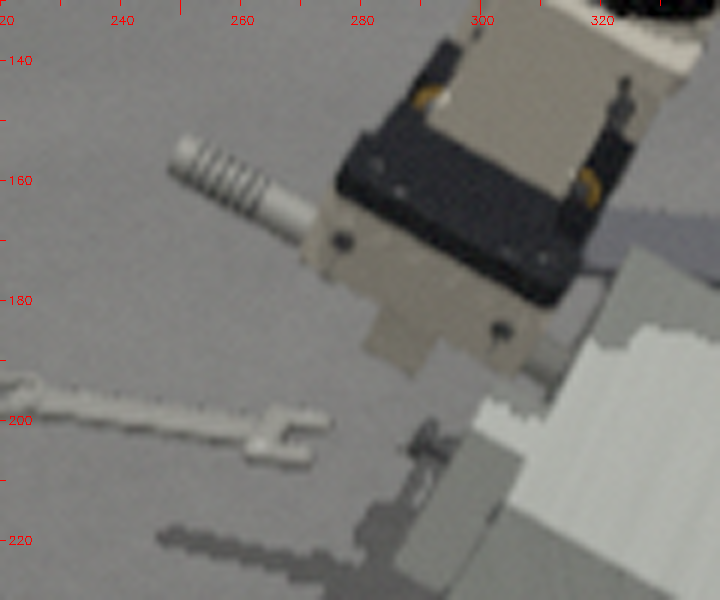

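Call:
{"name": "move_arm", "arguments": {"rows": [{"delta_pos": [0, 0, 0], "delta_rot": [0, 0, 0], "hand": 1.7}, {"delta_pos": [0, 0, 0], "delta_rot": [0, 0, 0], "hand": 2.2}, {"delta_pos": [0, 0, 0], "delta_rot": [0, 0, 0], "hand": 3}, {"delta_pos": [0, 0, 0], "delta_rot": [0, 0, 0], "hand": 4}, {"delta_pos": [0, 0, 0], "delta_rot": [0, 0, 0], "hand": 4.5}, {"delta_pos": [0, 0, 0], "delta_rot": [0, 0, 0], "hand": 4.5}, {"delta_pos": [0, 0, 0], "delta_rot": [0, 0, 0], "hand": 4.5}, {"delta_pos": [0, 0, 0], "delta_rot": [0, 0, 0], "hand": 4.5}, {"delta_pos": [0, 0, 0], "delta_rot": [0, 0, 0], "hand": 4.5}, {"delta_pos": [0, 0, 0], "delta_rot": [0, 0, 0], "hand": 4.5}]}}

```text
t: 11.5
eef_pos: [0.5739, 0.0004, 0.1541]
ee_rot: [-3.142, -0.436, -0.076]
force: [-0.8, 0.0, 0.2]
width: 0.0448
```

Run:
```python
from st import *
st,R,p=report()
s=grab_frame("side");cv2.imwrite("pics/s6.png",s)
crop(s,220,130,340,230,6,"c_s13.png")
```

```text
t 11.5 tcp [0.5739 0.0004 0.1541] F [-0.8333  0.0352  0.1586] w 0.044793082732062825 q [ 0.3109  0.0688 -0.9677  0.9052 -0.2041  0.3218]
rot err world deg [-0.0022 -0.0254  0.0154]
grasp in head mm [ 1.7939  0.587  54.3588] F head [-0.496  -0.0281 -0.6884]
```

View pics/c_s13.png

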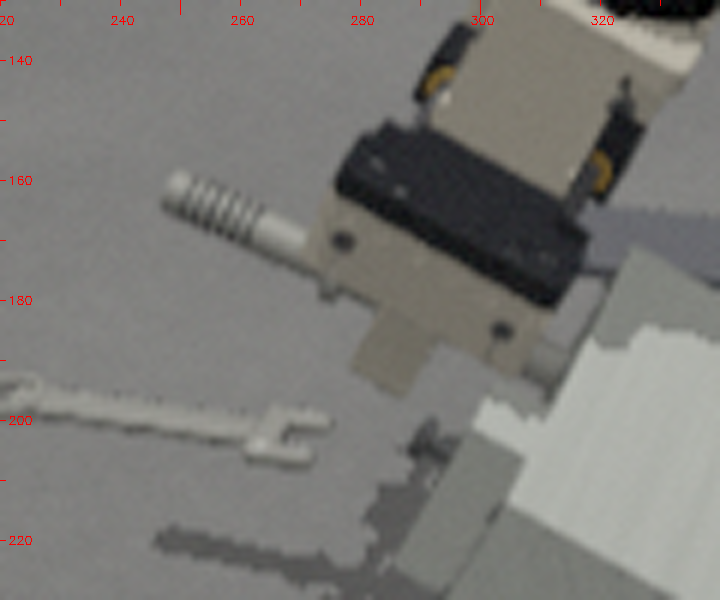

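Run:
```python
from st import *
def onplane(u,v):
    o,d=ray("side",u,v);n=HR[:,1];q=o+d*((M-o)@n)/(d@n);return 1000*HR.T@(q-M)
s5=cv2.imread("pics/s5.png");s=cv2.imread("pics/s6.png")
crop(s,235,145,285,185,14,"c_s14.png");crop(s5,235,145,285,185,14,"c_s15.png")
for p in((248.9,154.7),(248.5,161.5),(247.5,161.5),(257,165.5),(265,169)):print(p,onplane(*p))
```

```text
(248.9, 154.7) [  1.1893  -0.     154.6004]
(248.5, 161.5) [ 16.7461   0.     149.5752]
(247.5, 161.5) [ 18.0028  -0.     151.536 ]
(257, 165.5) [ 15.0306  -0.     129.5014]
(265, 169) [ 12.831   -0.     110.9018]
```

View pics/c_s14.png

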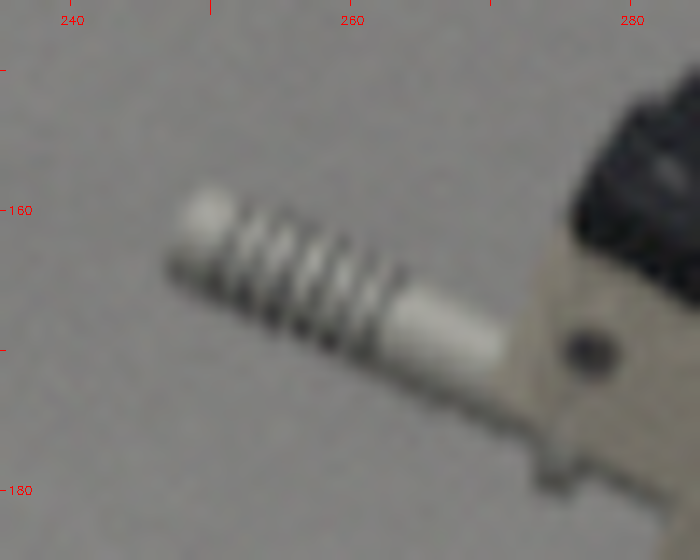

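View pics/c_s15.png

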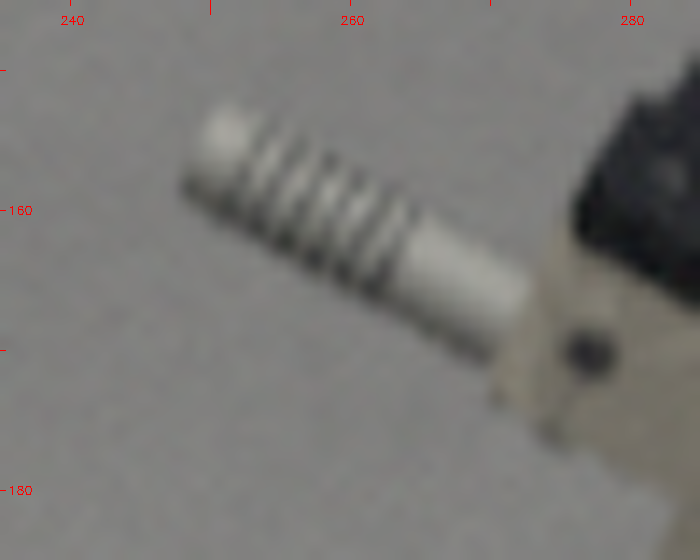

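Call:
{"name": "move_arm", "arguments": {"rows": [{"delta_pos": [0.75, -0.057, 0.21], "delta_rot": [0.114, 1.5, 0], "hand": 5.5}, {"delta_pos": [0.75, -0.057, 0.21], "delta_rot": [0.114, 1.5, 0], "hand": 5.5}, {"delta_pos": [0.75, -0.057, 0.21], "delta_rot": [0.114, 1.5, 0], "hand": 5.5}, {"delta_pos": [0.75, -0.057, 0.21], "delta_rot": [0.114, 1.5, 0], "hand": 5.5}, {"delta_pos": [0.75, -0.057, 0.21], "delta_rot": [0.114, 1.5, 0], "hand": 5.5}, {"delta_pos": [0.75, -0.057, 0.21], "delta_rot": [0.114, 1.5, 0], "hand": 5.5}, {"delta_pos": [0.75, -0.057, 0.21], "delta_rot": [0.114, 1.5, 0], "hand": 5.5}, {"delta_pos": [0.75, -0.057, 0.21], "delta_rot": [0.114, 1.5, 0], "hand": 5.5}, {"delta_pos": [0.75, -0.057, 0.21], "delta_rot": [0.114, 1.5, 0], "hand": 5.5}, {"delta_pos": [0.75, -0.057, 0.21], "delta_rot": [0.114, 1.5, 0], "hand": 5.5}]}}

```text
t: 12.55
eef_pos: [0.649, -0.0061, 0.1753]
ee_rot: [3.14, -0.176, -0.076]
force: [-0.1, -0.3, -0.5]
width: 0.055
```

Run:
```python
from st import *
st,R,p=report()
s=grab_frame("side");cv2.imwrite("pics/s7.png",s)
crop(s,210,120,340,220,6,"c_s16.png")
```

```text
t 12.55 tcp [ 0.649  -0.0061  0.1753] F [-0.0741 -0.349  -0.5053] w 0.05496698111184631 q [ 0.3298  0.2778 -0.3358  0.0986 -0.7978  1.1012]
rot err world deg [ -1.0646 -14.8617   0.0522]
grasp in head mm [ 14.3673  -0.198  130.9122] F head [ 0.4379 -0.3536 -0.2565]
```

View pics/c_s16.png

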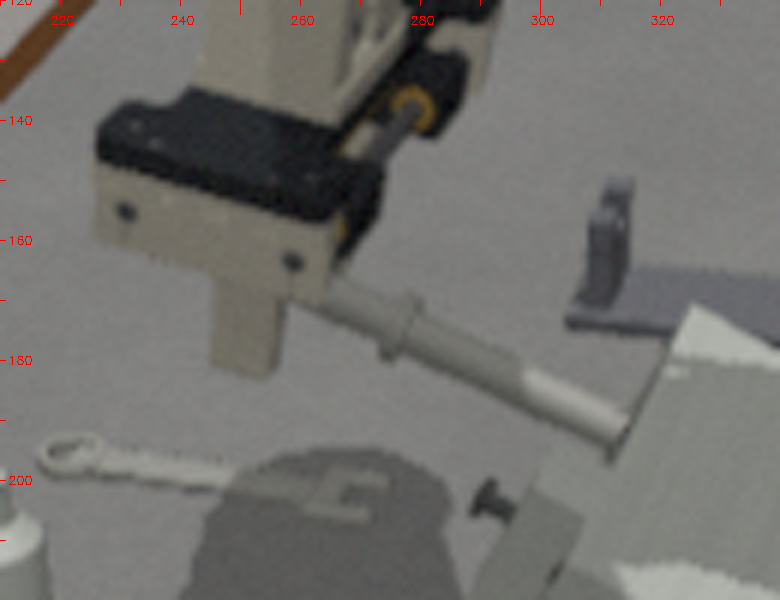

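Call:
{"name": "move_arm", "arguments": {"rows": [{"delta_pos": [0, 0, 0], "delta_rot": [0, 0, 0], "hand": 3}, {"delta_pos": [0, 0, 0], "delta_rot": [0, 0, 0], "hand": 2}, {"delta_pos": [0, 0, 0], "delta_rot": [0, 0, 0], "hand": 0}, {"delta_pos": [0, 0, 0], "delta_rot": [0, 0, 0], "hand": 0}, {"delta_pos": [0, 0, 0], "delta_rot": [0, 0, 0], "hand": 0}, {"delta_pos": [0, 0, 0], "delta_rot": [0, 0, 0], "hand": 0}, {"delta_pos": [0, 0, 0], "delta_rot": [0, 0, 0], "hand": 0}, {"delta_pos": [0, 0, 0], "delta_rot": [0, 0, 0], "hand": 0}, {"delta_pos": [0, 0, 0], "delta_rot": [0, 0, 0], "hand": 0}, {"delta_pos": [0, 0, 0], "delta_rot": [0, 0, 0], "hand": 0}], "force": 40}}

```text
t: 13.6
eef_pos: [0.6487, -0.0062, 0.1753]
ee_rot: [3.14, -0.177, -0.077]
force: [-1.6, 0.1, 1.3]
width: 0.0145
```

Run:
```python
from st import *
st,R,p=report()
```

```text
t 13.6 tcp [ 0.6487 -0.0062  0.1753] F [-1.635   0.0693  1.3152] w 0.014487914844040786 q [ 0.3302  0.2767 -0.338   0.0998 -0.7958  1.0997]
rot err world deg [ -1.0513 -14.793    0.0632]
grasp in head mm [ 14.1992  -0.2989 130.6376] F head [-1.8831 -0.0549 -0.9265]
```

Call:
{"name": "move_arm", "arguments": {"rows": [{"delta_pos": [-0.116, 0.025, 0.248], "delta_rot": [-0.088, -1.157, 0], "hand": 0}, {"delta_pos": [-0.116, 0.025, 0.248], "delta_rot": [-0.088, -1.157, 0], "hand": 0}, {"delta_pos": [-0.116, 0.025, 0.248], "delta_rot": [-0.088, -1.157, 0], "hand": 0}, {"delta_pos": [-0.116, 0.025, 0.248], "delta_rot": [-0.088, -1.157, 0], "hand": 0}, {"delta_pos": [-0.116, 0.025, 0.248], "delta_rot": [-0.088, -1.157, 0], "hand": 0}, {"delta_pos": [0, 0, 0], "delta_rot": [0, 0, 0], "hand": 0}, {"delta_pos": [0, 0, 0], "delta_rot": [0, 0, 0], "hand": 0}, {"delta_pos": [0, 0, 0], "delta_rot": [0, 0, 0], "hand": 0}, {"delta_pos": [0, 0, 0], "delta_rot": [0, 0, 0], "hand": 0}, {"delta_pos": [0, 0, 0], "delta_rot": [0, 0, 0], "hand": 0}]}}

```text
t: 14.6
eef_pos: [0.6431, -0.005, 0.1875]
ee_rot: [3.14, -0.278, -0.077]
force: [-1.6, 0.2, -1.4]
width: 0.015
```

Run:
```python
from st import *
st,R,p=report()
s=grab_frame("side");cv2.imwrite("pics/s8.png",s)
crop(s,210,120,340,220,6,"c_s17.png")
g=p+R[:,2]*.003
for z in(0,.05,.1): print(proj("side",M+HR[:,2]*z))
```

```text
t 14.6 tcp [ 0.6431 -0.005   0.1875] F [-1.6065  0.2092 -1.3797] w 0.014985030301142586 q [ 0.358   0.2089 -0.4567  0.1919 -0.6611  0.9987]
rot err world deg [-0.6101 -9.0243  0.0724]
grasp in head mm [  0.7848   0.496  130.9194] F head [ 0.5668  0.0868 -2.0493]
[313.2106 190.2154]
[292.4537 178.5771]
[271.7153 166.9492]
```

View pics/c_s17.png

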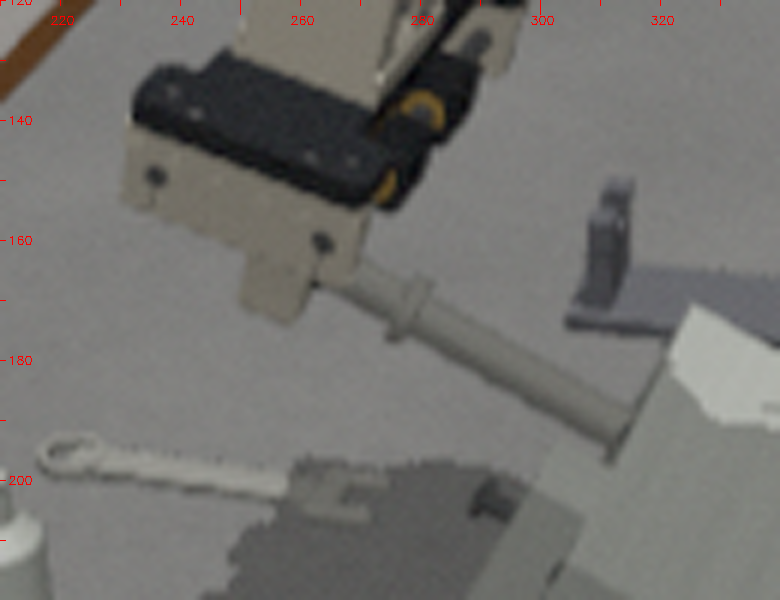

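Call:
{"name": "move_arm", "arguments": {"rows": [{"delta_pos": [-0.36, 0.027, -0.169], "delta_rot": [0, 0, 0], "hand": 0}, {"delta_pos": [-0.36, 0.027, -0.169], "delta_rot": [0, 0, 0], "hand": 0}, {"delta_pos": [-0.36, 0.027, -0.169], "delta_rot": [0, 0, 0], "hand": 0}, {"delta_pos": [-0.36, 0.027, -0.169], "delta_rot": [0, 0, 0], "hand": 0}, {"delta_pos": [-0.36, 0.027, -0.169], "delta_rot": [0, 0, 0], "hand": 0}, {"delta_pos": [-0.36, 0.027, -0.169], "delta_rot": [0, 0, 0], "hand": 0}, {"delta_pos": [0, 0, 0], "delta_rot": [0, 0, 0], "hand": 0}, {"delta_pos": [0, 0, 0], "delta_rot": [0, 0, 0], "hand": 0}, {"delta_pos": [0, 0, 0], "delta_rot": [0, 0, 0], "hand": 0}, {"delta_pos": [0, 0, 0], "delta_rot": [0, 0, 0], "hand": 0}]}}

```text
t: 15.65
eef_pos: [0.6214, -0.0034, 0.1775]
ee_rot: [3.14, -0.279, -0.077]
force: [-1.4, -0.1, -1.2]
width: 0.0149
```

Run:
```python
from st import *
st,R,p=report();print(st['moment'])
```

```text
t 15.65 tcp [ 0.6214 -0.0034  0.1775] F [-1.3933 -0.1168 -1.2101] w 0.014944035614394247 q [ 0.3752  0.1844 -0.5214  0.2094 -0.6241  0.9635]
rot err world deg [-0.606  -9.0135  0.0639]
grasp in head mm [  0.6415   0.4503 106.9882] F head [ 0.5134 -0.2222 -1.7625]
[0.0504 1.3901 0.0126]
```

Good, forces low. Another 40 mm.

Call:
{"name": "move_arm", "arguments": {"rows": [{"delta_pos": [-0.36, 0.027, -0.169], "delta_rot": [0, 0, 0], "hand": 0}, {"delta_pos": [-0.36, 0.027, -0.169], "delta_rot": [0, 0, 0], "hand": 0}, {"delta_pos": [-0.36, 0.027, -0.169], "delta_rot": [0, 0, 0], "hand": 0}, {"delta_pos": [-0.36, 0.027, -0.169], "delta_rot": [0, 0, 0], "hand": 0}, {"delta_pos": [-0.36, 0.027, -0.169], "delta_rot": [0, 0, 0], "hand": 0}, {"delta_pos": [-0.36, 0.027, -0.169], "delta_rot": [0, 0, 0], "hand": 0}, {"delta_pos": [-0.36, 0.027, -0.169], "delta_rot": [0, 0, 0], "hand": 0}, {"delta_pos": [-0.36, 0.027, -0.169], "delta_rot": [0, 0, 0], "hand": 0}, {"delta_pos": [0, 0, 0], "delta_rot": [0, 0, 0], "hand": 0}, {"delta_pos": [0, 0, 0], "delta_rot": [0, 0, 0], "hand": 0}]}}

```text
t: 16.65
eef_pos: [0.5922, -0.0013, 0.1639]
ee_rot: [3.14, -0.278, -0.076]
force: [-1.0, -0.3, -2.4]
width: 0.0147
```

Run:
```python
from st import *
st,R,p=report();print(st['moment'])
```

```text
t 16.65 tcp [ 0.5922 -0.0013  0.1639] F [-1.034  -0.2873 -2.4268] w 0.014740209879102151 q [ 0.4001  0.1528 -0.6083  0.2368 -0.5747  0.9101]
rot err world deg [-0.5991 -9.0369  0.062 ]
grasp in head mm [ 0.636   0.3262 74.7048] F head [ 1.7729 -0.3649 -1.9402]
[ 0.0669  1.3323 -0.0418]
```

Call:
{"name": "move_arm", "arguments": {"rows": [{"delta_pos": [-0.36, 0.027, -0.169], "delta_rot": [0, 0, 0], "hand": 0}, {"delta_pos": [-0.36, 0.027, -0.169], "delta_rot": [0, 0, 0], "hand": 0}, {"delta_pos": [-0.36, 0.027, -0.169], "delta_rot": [0, 0, 0], "hand": 0}, {"delta_pos": [-0.36, 0.027, -0.169], "delta_rot": [0, 0, 0], "hand": 0}, {"delta_pos": [-0.27, 0.02, -0.127], "delta_rot": [0, 0, 0], "hand": 0}, {"delta_pos": [0, 0, 0], "delta_rot": [0, 0, 0], "hand": 0}, {"delta_pos": [0, 0, 0], "delta_rot": [0, 0, 0], "hand": 0}, {"delta_pos": [0, 0, 0], "delta_rot": [0, 0, 0], "hand": 0}, {"delta_pos": [0, 0, 0], "delta_rot": [0, 0, 0], "hand": 0}, {"delta_pos": [0, 0, 0], "delta_rot": [0, 0, 0], "hand": 0}]}}

```text
t: 17.65
eef_pos: [0.5755, 0.0001, 0.156]
ee_rot: [3.14, -0.279, -0.077]
force: [-1.3, -0.5, -2.2]
width: 0.0147
```

Run:
```python
from st import *
st,R,p=report();print(st['moment'])
s=grab_frame("side");cv2.imwrite("pics/s9.png",s)
crop(s,240,130,340,220,7,"c_s18.png")
```

```text
t 17.65 tcp [0.5755 0.0001 0.156 ] F [-1.2559 -0.5064 -2.2185] w 0.014713164113213393 q [ 0.4156  0.1348 -0.6595  0.2563 -0.5447  0.8742]
rot err world deg [-0.6096 -9.0058  0.0685]
grasp in head mm [ 0.6845  0.3848 56.2128] F head [ 1.4976 -0.6002 -2.0377]
[0.0321 1.4116 0.0317]
```

View pics/c_s18.png

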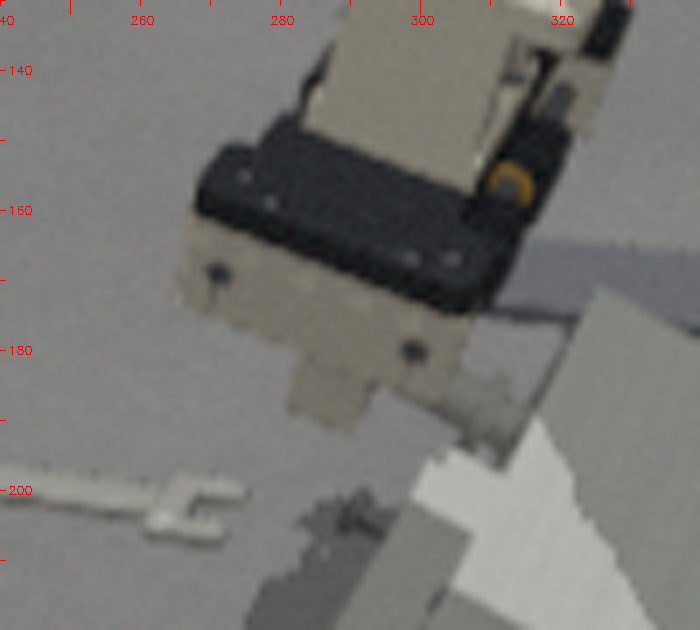

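Call:
{"name": "move_arm", "arguments": {"rows": [{"delta_pos": [-0.18, 0.0135, -0.0845], "delta_rot": [0, 0, 0], "hand": 0}, {"delta_pos": [-0.18, 0.0135, -0.0845], "delta_rot": [0, 0, 0], "hand": 0}, {"delta_pos": [-0.18, 0.0135, -0.0845], "delta_rot": [0, 0, 0], "hand": 0}, {"delta_pos": [0, 0, 0], "delta_rot": [0, 0, 0], "hand": 0}, {"delta_pos": [0, 0, 0], "delta_rot": [0, 0, 0], "hand": 0}, {"delta_pos": [0, 0, 0], "delta_rot": [0, 0, 0], "hand": 0}, {"delta_pos": [0, 0, 0], "delta_rot": [0, 0, 0], "hand": 0}, {"delta_pos": [0, 0, 0], "delta_rot": [0, 0, 0], "hand": 0}, {"delta_pos": [0, 0, 0], "delta_rot": [0, 0, 0], "hand": 0}, {"delta_pos": [0, 0, 0], "delta_rot": [0, 0, 0], "hand": 0}]}}

```text
t: 18.7
eef_pos: [0.57, 0.0005, 0.1535]
ee_rot: [3.14, -0.279, -0.077]
force: [0.0, -0.1, -1.8]
width: 0.015
```

Run:
```python
from st import *
st,R,p=report();print(st['moment'])
```

```text
t 18.7 tcp [0.57   0.0005 0.1535] F [ 0.0244 -0.0736 -1.8302] w 0.015013138203077765 q [ 0.4208  0.129  -0.676   0.263  -0.5352  0.8622]
rot err world deg [-0.6098 -9.0031  0.0635]
grasp in head mm [ 0.6589  0.3898 50.2002] F head [ 1.6714 -0.0715 -0.7464]
[ 0.0233  1.4458 -0.0442]
```

Call:
{"name": "move_arm", "arguments": {"rows": [{"delta_pos": [-0.09, 0.007, -0.042], "delta_rot": [0, 0, 0], "hand": 0}, {"delta_pos": [0, 0, 0], "delta_rot": [0, 0, 0], "hand": 0}, {"delta_pos": [-0.09, 0.007, -0.042], "delta_rot": [0, 0, 0], "hand": 0}, {"delta_pos": [0, 0, 0], "delta_rot": [0, 0, 0], "hand": 0}, {"delta_pos": [-0.09, 0.007, -0.042], "delta_rot": [0, 0, 0], "hand": 0}, {"delta_pos": [0, 0, 0], "delta_rot": [0, 0, 0], "hand": 0}, {"delta_pos": [0, 0, 0], "delta_rot": [0, 0, 0], "hand": 0}, {"delta_pos": [0, 0, 0], "delta_rot": [0, 0, 0], "hand": 0}, {"delta_pos": [0, 0, 0], "delta_rot": [0, 0, 0], "hand": 0}, {"delta_pos": [0, 0, 0], "delta_rot": [0, 0, 0], "hand": 0}]}}

```text
t: 19.7
eef_pos: [0.5681, 0.001, 0.1528]
ee_rot: [3.141, -0.28, -0.076]
force: [5.1, -1.3, 0.2]
width: 0.0149
```

Run:
```python
from st import *
st,R,p=report();print(st['moment'])
s=grab_frame("side");cv2.imwrite("pics/s10.png",s)
crop(s,270,150,340,210,10,"c_s19.png")
```

```text
t 19.7 tcp [0.5681 0.001  0.1528] F [ 5.0819 -1.3377  0.2011] w 0.014903218009526254 q [ 0.4233  0.1259 -0.6834  0.2669 -0.5299  0.856 ]
rot err world deg [-0.6341 -8.9148  0.0374]
grasp in head mm [ 0.4366  0.7569 48.1235] F head [ 2.0022 -0.9484  4.7694]
[-0.4446 -0.817  -0.0575]
```

View pics/c_s19.png

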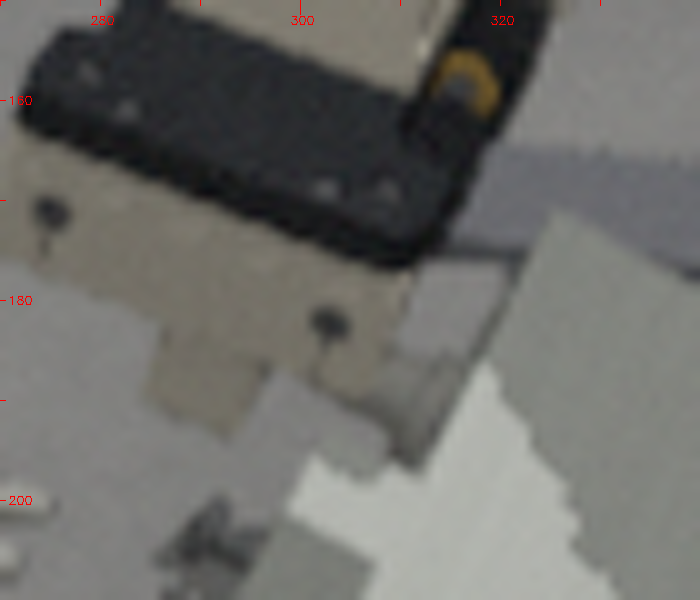

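Call:
{"name": "move_arm", "arguments": {"rows": [{"delta_pos": [-0.09, 0.007, -0.042], "delta_rot": [0, 0, 0], "hand": 0}, {"delta_pos": [-0.09, 0.007, -0.042], "delta_rot": [0, 0, 0], "hand": 0}, {"delta_pos": [0, 0, 0], "delta_rot": [0, 0, 0], "hand": 0}, {"delta_pos": [0, 0, 0], "delta_rot": [0, 0, 0], "hand": 0}, {"delta_pos": [0, 0, 0], "delta_rot": [0, 0, 0], "hand": 0}, {"delta_pos": [0, 0, 0], "delta_rot": [0, 0, 0], "hand": 0}, {"delta_pos": [0, 0, 0], "delta_rot": [0, 0, 0], "hand": 0}, {"delta_pos": [0, 0, 0], "delta_rot": [0, 0, 0], "hand": 0}, {"delta_pos": [0, 0, 0], "delta_rot": [0, 0, 0], "hand": 0}, {"delta_pos": [0, 0, 0], "delta_rot": [0, 0, 0], "hand": 0}]}}

```text
t: 20.75
eef_pos: [0.5679, 0.0015, 0.153]
ee_rot: [3.142, -0.283, -0.076]
force: [10.3, -4.2, 0.7]
width: 0.0147
```

Run:
```python
from st import *
st,R,p=report();print(st['moment'])
```

```text
t 20.75 tcp [0.5679 0.0015 0.153 ] F [10.345  -4.2196  0.7057] w 0.014662650223981506 q [ 0.4246  0.124  -0.6873  0.2706 -0.5255  0.8519]
rot err world deg [-0.6626 -8.748  -0.011 ]
grasp in head mm [ 0.1307  1.2652 47.9907] F head [ 3.8551 -3.4228  9.937 ]
[-1.3825 -2.7966 -0.264 ]
```

Call:
{"name": "move_arm", "arguments": {"rows": [{"delta_pos": [0.18, -0.014, 0.084], "delta_rot": [0, 0, 0], "hand": 0}, {"delta_pos": [0, 0, 0], "delta_rot": [0, 0, 0], "hand": 1.7}, {"delta_pos": [0, 0, 0], "delta_rot": [0, 0, 0], "hand": 3}, {"delta_pos": [0, 0, 0], "delta_rot": [0, 0, 0], "hand": 5}, {"delta_pos": [0, 0, 0], "delta_rot": [0, 0, 0], "hand": 5}, {"delta_pos": [0, 0, 2], "delta_rot": [0, 0, 0], "hand": 5}, {"delta_pos": [0, 0, 4], "delta_rot": [0, 0, 0], "hand": 5}, {"delta_pos": [0, 0, 4], "delta_rot": [0, 0, 0], "hand": 5}, {"delta_pos": [0, 0, 4], "delta_rot": [0, 0, 0], "hand": 5}, {"delta_pos": [0, 0, 2], "delta_rot": [0, 0, 0], "hand": 5}]}}

```text
t: 21.75
eef_pos: [0.5681, 0.001, 0.3163]
ee_rot: [-3.141, -0.283, -0.077]
force: [0.7, -0.3, 0.4]
width: 0.0499
```

Run:
```python
from st import *
st,R,p=report()
s=grab_frame("side");cv2.imwrite("pics/s11.png",s)
crop(s,250,150,340,220,8,"c_s20.png")
print("expected collar,tail",proj("side",M+HR[:,2]*.003),proj("side",M+HR[:,2]*.07))
```

```text
t 21.75 tcp [0.5681 0.001  0.3163] F [ 0.7125 -0.3462  0.4498] w 0.049863743217393584 q [ 0.433  -0.0219 -0.4018  0.1681 -0.949   0.9798]
rot err world deg [-0.682  -8.7579  0.029 ]
grasp in head mm [-147.7001    0.7384  117.2459] F head [-0.0963 -0.2912  0.8578]
expected collar,tail [311.9647 189.5168] [284.1561 173.9247]
```

View pics/c_s20.png

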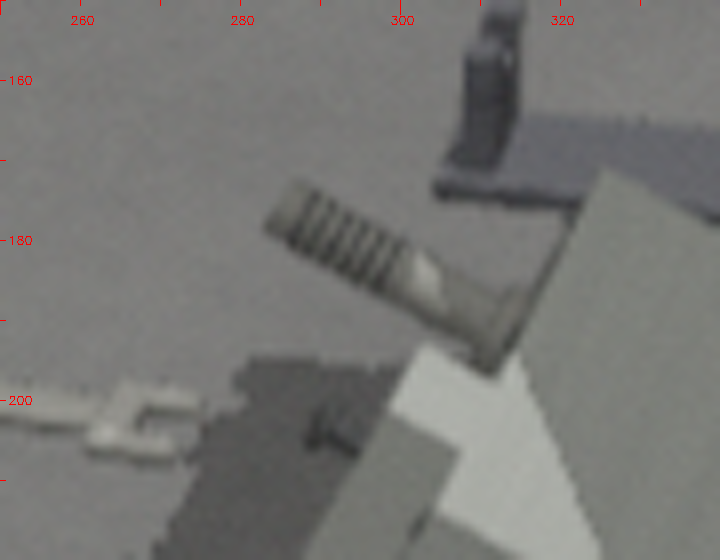

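Call:
{"name": "move_arm", "arguments": {"rows": [{"delta_pos": [-0.17, 4.0, 0], "delta_rot": [0.154, 2.02, 1.27], "hand": 6}, {"delta_pos": [-0.17, 4.0, 0], "delta_rot": [0.154, 2.02, 1.27], "hand": 6}, {"delta_pos": [-0.17, 4.0, 0], "delta_rot": [0.154, 2.02, 1.27], "hand": 6}, {"delta_pos": [-0.17, 4.0, 0], "delta_rot": [0.154, 2.02, 1.27], "hand": 6}, {"delta_pos": [-0.17, 4.0, 0], "delta_rot": [0.154, 2.02, 1.27], "hand": 6}, {"delta_pos": [-0.17, 4.0, -1], "delta_rot": [0.154, 2.02, 1.27], "hand": 6}, {"delta_pos": [-0.17, 4.0, -3], "delta_rot": [0.154, 2.02, 1.27], "hand": 6}, {"delta_pos": [-0.17, 4.0, -3], "delta_rot": [0.154, 2.02, 1.27], "hand": 6}, {"delta_pos": [0, 0, -3], "delta_rot": [0, 0, 0], "hand": 6}, {"delta_pos": [0, 0, -3], "delta_rot": [0, 0, 0], "hand": 6}]}}

```text
t: 22.8
eef_pos: [0.5532, 0.3217, 0.1797]
ee_rot: [-3.119, 0.004, 0.1]
force: [0.8, 0.3, 0.4]
width: 0.06
```

Run:
```python
from st import *
st,R,p=report()
Rd=Ro.from_euler('xyz',[np.pi,0,np.radians(5.8)]).as_matrix()
print('to plate orient (deg)',np.degrees(Ro.from_matrix(Rd@R.T).as_rotvec()))
print('brown',onz("top",107,233,.09),onz("top",133,248,.09))
print("strip ctr",onz("top",161,225.3,.102),"ends",onz("top",151,226.2,.102),onz("top",171.2,224.4,.102))
for q in((258.3,310.5),(259,309.5)): print("side strip mid",onz("side",*q,.102))
s=grab_frame("side");t=grab_frame("top");cv2.imwrite("pics/s12.png",s);cv2.imwrite("pics/t12.png",t)
crop(s,190,220,330,400,4,"c_s21.png")
crop(t,100,180,220,270,6,"c_t21.png")
```

```text
t 22.8 tcp [0.5532 0.3217 0.1797] F [0.7942 0.3472 0.4028] w 0.0599502986695149 q [ 0.8196  0.3482 -0.1583 -0.0226 -1.053   0.862 ]
rot err world deg [ -0.9553 -25.295  -10.1811]
grasp in head mm [-40.7425 319.4312  23.0991] F head [-0.0415  0.4064  0.8641]
to plate orient (deg) [-1.244  -0.3756  0.0832]
brown [0.5354 0.4437 0.09  ] [0.5035 0.3825 0.09  ]
strip ctr [0.5545 0.3214 0.102 ] ends [0.5518 0.3434 0.102 ] [0.5573 0.2989 0.102 ]
side strip mid [0.5543 0.3261 0.102 ]
side strip mid [0.5538 0.3239 0.102 ]
```

View pics/c_s21.png

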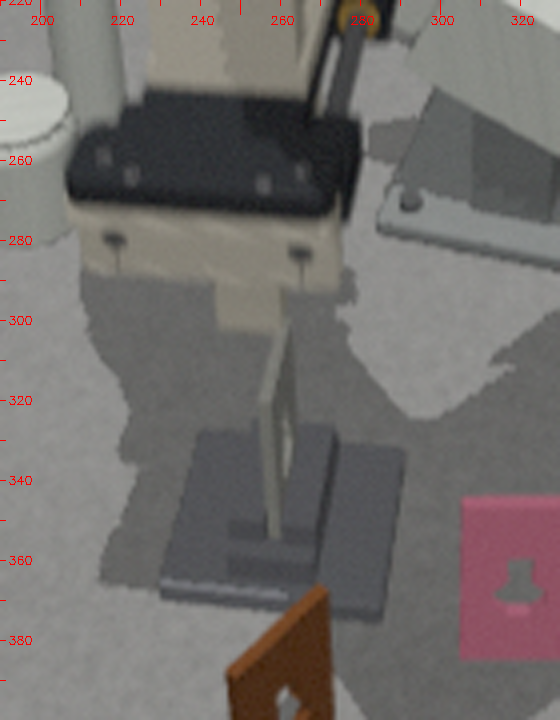

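View pics/c_t21.png

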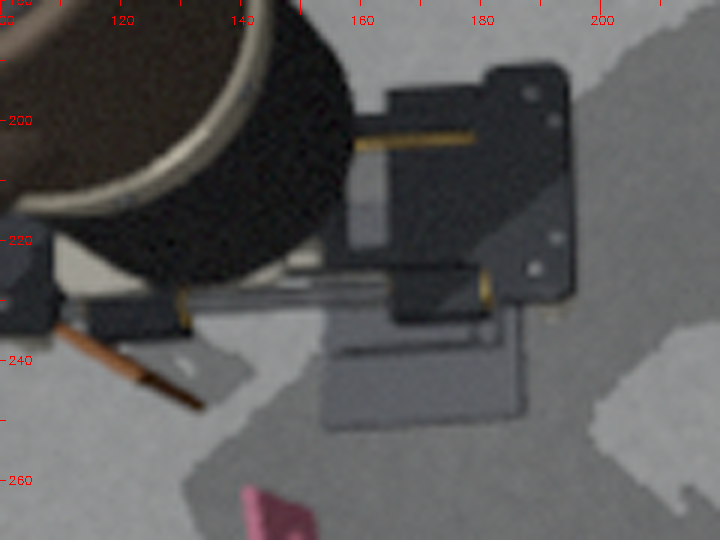

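Call:
{"name": "move_arm", "arguments": {"rows": [{"delta_pos": [0.1, 0.08, 0], "delta_rot": [-1.24, -0.38, 0.08], "hand": 6.2}, {"delta_pos": [0, 0, -2.5], "delta_rot": [0, 0, 0], "hand": 6.2}, {"delta_pos": [0, 0, -2.5], "delta_rot": [0, 0, 0], "hand": 6.2}, {"delta_pos": [0, 0, -2], "delta_rot": [0, 0, 0], "hand": 6.2}, {"delta_pos": [0, 0, -1.7], "delta_rot": [0, 0, 0], "hand": 6.2}, {"delta_pos": [0, 0, -1.5], "delta_rot": [0, 0, 0], "hand": 6.2}, {"delta_pos": [0, 0, 0], "delta_rot": [0, 0, 0], "hand": 6.2}, {"delta_pos": [0, 0, 0], "delta_rot": [0, 0, 0], "hand": 6.2}, {"delta_pos": [0, 0, 0], "delta_rot": [0, 0, 0], "hand": 6.2}, {"delta_pos": [0, 0, 0], "delta_rot": [0, 0, 0], "hand": 6.2}]}}

```text
t: 23.9
eef_pos: [0.5554, 0.322, 0.0819]
ee_rot: [-3.139, -0.004, 0.1]
force: [0.9, 0.8, 0.4]
width: 0.0621
```

Run:
```python
from st import *
st,R,p=report()
s=grab_frame("side");t=grab_frame("top");cv2.imwrite("pics/s13.png",s);cv2.imwrite("pics/t13.png",t)
crop(s,200,260,320,390,5,"c_s22.png")
crop(t,100,180,220,270,6,"c_t22.png")
for e in(.031,-.031): print(proj("side",p+R@[0,e,.022]),proj("top",p+R@[0,e,.022]))
```

```text
t 23.9 tcp [0.5554 0.322  0.0819] F [0.9269 0.8098 0.4198] w 0.06210515561905416 q [ 0.8293  0.4476 -0.2659  0.0011 -0.8529  0.841 ]
rot err world deg [  0.1636 -24.8082  -9.959 ]
grasp in head mm [ 48.8672 319.9279 -16.1768] F head [-0.0159  0.8777  0.9594]
[262.8913 312.395 ] [178.324  227.1347]
[256.0417 342.8711] [151.3576 228.9696]
```

View pics/c_s22.png

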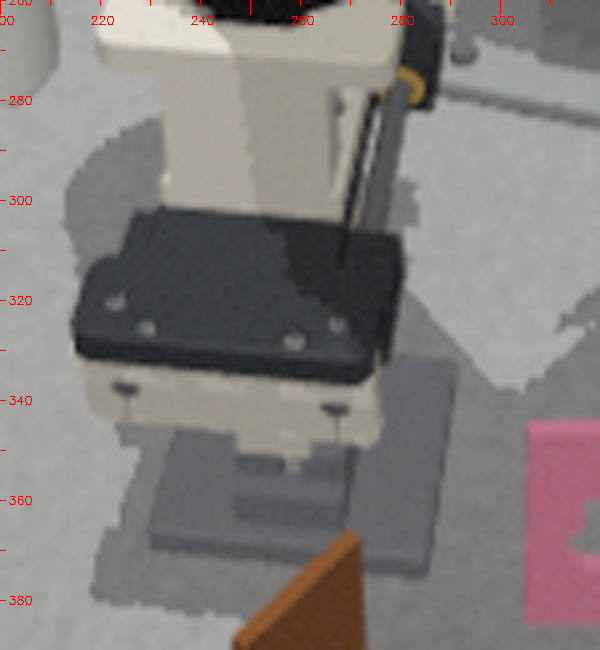

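View pics/c_t22.png

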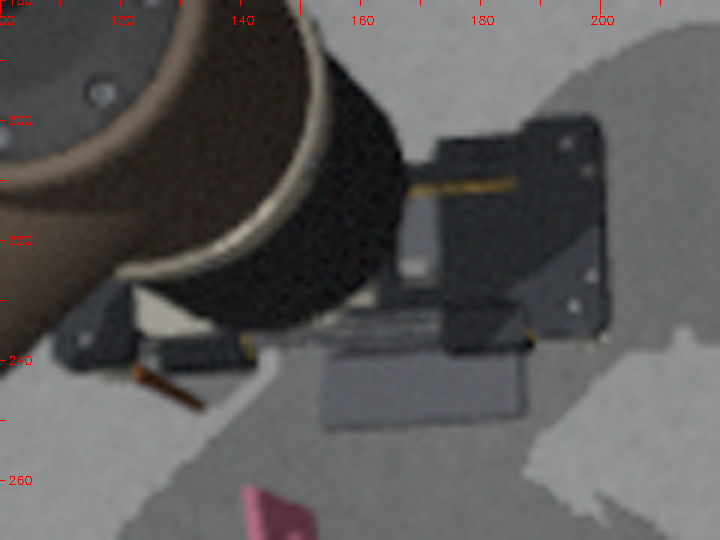

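Call:
{"name": "move_arm", "arguments": {"rows": [{"delta_pos": [0, 0, -0.3], "delta_rot": [0, 0, 0], "hand": 6.2}, {"delta_pos": [0, 0, 0], "delta_rot": [0, 0, 0], "hand": 5.4}, {"delta_pos": [0, 0, 0], "delta_rot": [0, 0, 0], "hand": 4.8}, {"delta_pos": [0, 0, 0], "delta_rot": [0, 0, 0], "hand": 4.2}, {"delta_pos": [0, 0, 0], "delta_rot": [0, 0, 0], "hand": 3.5}, {"delta_pos": [0, 0, 0], "delta_rot": [0, 0, 0], "hand": 3.5}, {"delta_pos": [0, 0, 0], "delta_rot": [0, 0, 0], "hand": 3.5}, {"delta_pos": [0, 0, 0], "delta_rot": [0, 0, 0], "hand": 3.5}, {"delta_pos": [0, 0, 0], "delta_rot": [0, 0, 0], "hand": 3.5}, {"delta_pos": [0, 0, 0], "delta_rot": [0, 0, 0], "hand": 3.5}], "force": 30}}

```text
t: 25.0
eef_pos: [0.5548, 0.3215, 0.0773]
ee_rot: [-3.14, -0.002, 0.1]
force: [0.1, -0.7, 0.1]
width: 0.0438
```

Run:
```python
from st import *
st,R,p=report()
```

```text
t 25.0 tcp [0.5548 0.3215 0.0773] F [ 0.1135 -0.6561  0.1118] w 0.043760877642884846 q [ 0.8292  0.4527 -0.2698  0.0006 -0.8461  0.8412]
rot err world deg [  0.2344 -24.9165  -9.9352]
grasp in head mm [ 52.7504 319.3189 -18.6467] F head [-0.0325 -0.6456  0.1949]
```

Call:
{"name": "move_arm", "arguments": {"rows": [{"delta_pos": [0, 0, 1], "delta_rot": [0, 0, 0], "hand": 3.5}, {"delta_pos": [0, 0, 2], "delta_rot": [0, 0, 0], "hand": 3.5}, {"delta_pos": [0, 0, 3], "delta_rot": [0, 0, 0], "hand": 3.5}, {"delta_pos": [0, 0, 4], "delta_rot": [0, 0, 0], "hand": 3.5}, {"delta_pos": [0, 0, 4], "delta_rot": [0, 0, 0], "hand": 3.5}, {"delta_pos": [0, 0, 2], "delta_rot": [0, 0, 0], "hand": 3.5}, {"delta_pos": [0, 0, 0], "delta_rot": [0, 0, 0], "hand": 3.5}, {"delta_pos": [0, 0, 0], "delta_rot": [0, 0, 0], "hand": 3.5}, {"delta_pos": [0, 0, 0], "delta_rot": [0, 0, 0], "hand": 3.5}, {"delta_pos": [0, 0, 0], "delta_rot": [0, 0, 0], "hand": 3.5}]}}

```text
t: 26.0
eef_pos: [0.5543, 0.321, 0.236]
ee_rot: [3.141, -0.0, 0.1]
force: [0.6, 0.2, -2.1]
width: 0.0434
```

Run:
```python
from st import *
from m1 import edgeline,X
t=cv2.imread("pics/top0.png");gt=cv2.cvtColor(t,cv2.COLOR_BGR2GRAY)
l=edgeline(gt,(256.3,232),(255.4,240),.1,.8,2);r=edgeline(gt,(270,233),(269.3,241),.1,.8,2);f=edgeline(gt,(256.3,231.3),(270,232.3),.15,.85,2)
a,b=X(l,f),X(r,f);print(a,b);z=.13+.034*np.cos(np.radians(25))+.02*np.sin(np.radians(25))
for q in(a,b): print(1000*HR.T@(onz("top",*q,z)-M),onz("top",*q,z))
st,R,p=report()
s=grab_frame("side");cv2.imwrite("pics/s14.png",s)
crop(s,190,180,330,300,5,"c_s23.png")
g=p+R[:,2]*.003
for nm,q in(("centre",[0,0,.0173]),("top+y",[0,-.022,-.0277]),("top-y",[0,.022,-.0277]),("bot+y",[0,-.022,.0623]),("bot-y",[0,.022,.0623]),("open",[0,0,.0248])): print(nm,proj("side",g+R@np.array(q)))
```

```text
[255.2264 230.5494] [269.7027 232.1363]
[-33.5185 105.1938  21.0325] [0.5381 0.108  0.1693]
[-33.5698  74.7847  20.9226] [0.5356 0.0777 0.1693]
t 26.0 tcp [0.5543 0.321  0.236 ] F [ 0.6252  0.1952 -2.1308] w 0.043375164974379786 q [ 0.8292  0.3105 -0.0875  0.0003 -1.173   0.8414]
rot err world deg [  0.3174 -25.0287  -9.9098]
grasp in head mm [-91.2424 318.8386  47.9666] F head [ 2.1884  0.242  -0.3489]
centre [255.1102 250.368 ]
top+y [250.0003 233.8237]
top-y [256.255  214.6075]
bot+y [253.9919 285.2998]
bot-y [259.5098 264.613 ]
open [255.4077 254.5587]
```

View pics/c_s23.png

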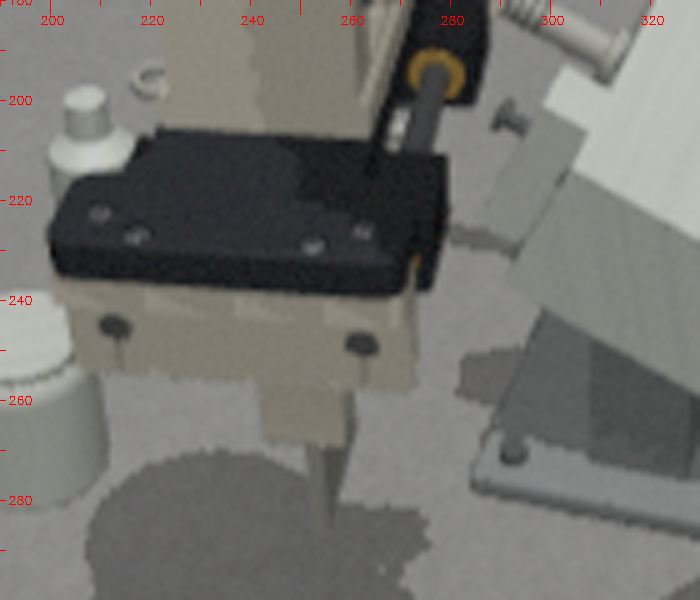

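```bash
sed -i 's/^M=.*/M=np.array([.526,.0037,.130])/' st.py
python3 - <<'E'
from st import *
st,R,p=report()
T=M+HR@np.array([-.0348,.090,.055]);Tt=T-HR[:,0]*.003
print("target tcp",Tt,"delta cm",100*(Tt-p))
print("tin",onz("top",238.5,153,.07),"tube top",onz("top",276.5,148,.125))
print("plate bottom in approach",T+HR[:,0]*.0623,"with y +-",HR[:,1]*.022)
for a in([-.047-.0348,.09-.097,.055+.039],[-.047-.0348,.09+.097,.055+.039]): print("body corner",M+HR@np.array(a))
E
```

```text
t 26.05 tcp [0.5544 0.3211 0.236 ] F [ 0.4685 -0.6371 -1.7715] w 0.04394420302714268 q [ 0.8292  0.3106 -0.0873  0.0003 -1.173   0.8414]
rot err world deg [  0.3157 -25.021   -9.9126]
grasp in head mm [-91.5975 318.6471  47.369 ] F head [ 1.8234 -0.5997 -0.2815]
target tcp [0.5666 0.0909 0.1875] delta cm [  1.2224 -23.0238  -4.8532]
tin [0.7381 0.1601 0.07  ] tube top [0.7347 0.0701 0.125 ]
plate bottom in approach [0.5941 0.0888 0.1283] with y +- [0.0017 0.0219 0.    ]
body corner [ 0.5759 -0.0071  0.2439]
body corner [0.5907 0.1863 0.2439]
```

Call:
{"name": "move_arm", "arguments": {"rows": [{"delta_pos": [0.8, -2.3, 0], "delta_rot": [0.03, -2.5, -0.99], "hand": 3.5}, {"delta_pos": [0.8, -2.3, 0], "delta_rot": [0.03, -2.5, -0.99], "hand": 3.5}, {"delta_pos": [0.8, -2.3, 0], "delta_rot": [0.03, -2.5, -0.99], "hand": 3.5}, {"delta_pos": [0.8, -2.3, 0], "delta_rot": [0.03, -2.5, -0.99], "hand": 3.5}, {"delta_pos": [0.8, -2.3, 0], "delta_rot": [0.03, -2.5, -0.99], "hand": 3.5}, {"delta_pos": [0, -2.3, 0], "delta_rot": [0.03, -2.5, -0.99], "hand": 3.5}, {"delta_pos": [0, -2.3, 0], "delta_rot": [0.03, -2.5, -0.99], "hand": 3.5}, {"delta_pos": [0, -2.3, 0], "delta_rot": [0.03, -2.5, -0.99], "hand": 3.5}, {"delta_pos": [0, -2.3, 0], "delta_rot": [0.03, -2.5, -0.99], "hand": 3.5}, {"delta_pos": [0, -2.3, 0], "delta_rot": [0.03, -2.5, -0.99], "hand": 3.5}]}}

```text
t: 27.05
eef_pos: [0.5943, 0.0908, 0.2367]
ee_rot: [-3.141, -0.438, -0.076]
force: [0.5, -0.9, -1.1]
width: 0.0437
```

Run:
```python
from st import *
st,R,p=report()
T=M+HR@np.array([-.0348,.090,.055]);Tt=T-HR[:,0]*.003
print("delta cm",100*(Tt-p))
```

```text
t 27.05 tcp [0.5943 0.0908 0.2367] F [ 0.5284 -0.8853 -1.1359] w 0.043664728623658555 q [ 0.5962  0.0271 -0.7153  0.5375 -0.5406  0.4744]
rot err world deg [-0.0406  0.1244 -0.0371]
grasp in head mm [-67.7398  92.0794 100.8877] F head [ 1.2806 -0.8427  0.0583]
delta cm [-2.7739  0.0028 -4.9244]
```

Run:
```python
from st import *
st,R,p=report()
T=M+HR@np.array([-.0348,.090,.052]);Tt=T-HR[:,0]*.003
print("delta cm",100*(Tt-p))
```

```text
t 27.05 tcp [0.5943 0.0908 0.2367] F [ 0.5284 -0.8853 -1.1359] w 0.043664728623658555 q [ 0.5962  0.0271 -0.7153  0.5375 -0.5406  0.4744]
rot err world deg [-0.0406  0.1244 -0.0371]
grasp in head mm [-67.7398  92.0794 100.8877] F head [ 1.2806 -0.8427  0.0583]
delta cm [-3.0451  0.0234 -5.0512]
```

Call:
{"name": "move_arm", "arguments": {"rows": [{"delta_pos": [-0.2, 0, -1], "delta_rot": [0.115, 1.5, 0], "hand": 3.5}, {"delta_pos": [-0.6, 0, -1], "delta_rot": [0.115, 1.5, 0], "hand": 3.5}, {"delta_pos": [-0.6, 0, -1], "delta_rot": [0, 0, 0], "hand": 3.5}, {"delta_pos": [-0.6, 0, -1], "delta_rot": [0, 0, 0], "hand": 3.5}, {"delta_pos": [-0.6, 0, -0.7], "delta_rot": [0, 0, 0], "hand": 3.5}, {"delta_pos": [-0.2, 0, -0.2], "delta_rot": [0, 0, 0], "hand": 3.5}, {"delta_pos": [0, 0, 0], "delta_rot": [0, 0, 0], "hand": 3.5}, {"delta_pos": [0, 0, 0], "delta_rot": [0, 0, 0], "hand": 3.5}, {"delta_pos": [0, 0, 0], "delta_rot": [0, 0, 0], "hand": 3.5}, {"delta_pos": [0, 0, 0], "delta_rot": [0, 0, 0], "hand": 3.5}]}}

```text
t: 28.05
eef_pos: [0.5671, 0.0917, 0.1887]
ee_rot: [-3.14, -0.386, -0.076]
force: [0.2, 0.8, -1.0]
width: 0.0433
```

```bash
cat > pv.py <<'E'
from st import *
def go(k):
    st,R,p=report();g=p+R[:,2]*.003
    print('opening in head mm',1000*HR.T@(g+R[:,2]*.0248-M))
    s=grab_frame("side");cv2.imwrite(f"pics/s{k}.png",s)
    for nm,q in(("top+y",[0,-.022,-.0277]),("bot+y",[0,-.022,.0623]),("bot-y",[0,.022,.0623])): print(nm,proj("side",g+R@np.array(q)))
    print("screw head tip",proj("side",M+HR@np.array([-.01,.09,.033])),"boss front bottom +y corner",proj("side",M+HR@np.array([.03,.105,.02])),"boss top",proj("side",M+HR@np.array([-.034,.105,.02])))
    crop(s,250,150,350,250,7,f"c_s{k}.png")
E
python3 -c "import pv;pv.go(30)"
```

```text
t 28.05 tcp [0.5671 0.0917 0.1887] F [ 0.1861  0.8298 -1.0176] w 0.04333565790735117 q [ 0.6088  0.0531 -0.7901  0.537  -0.4812  0.438 ]
rot err world deg [-0.3007 -2.8789 -0.0443]
grasp in head mm [-35.714   90.8562  55.7821] F head [ 0.9741  0.8415 -0.3189]
opening in head mm [-10.9457  90.8962  54.5302]
top+y [284.8855 180.2625]
bot+y [268.7569 215.7377]
bot-y [275.9149 203.8801]
screw head tip [288.5746 201.2609] boss front bottom +y corner [284.0521 222.9686] boss top [297.4635 199.7486]
```

View pics/c_s30.png

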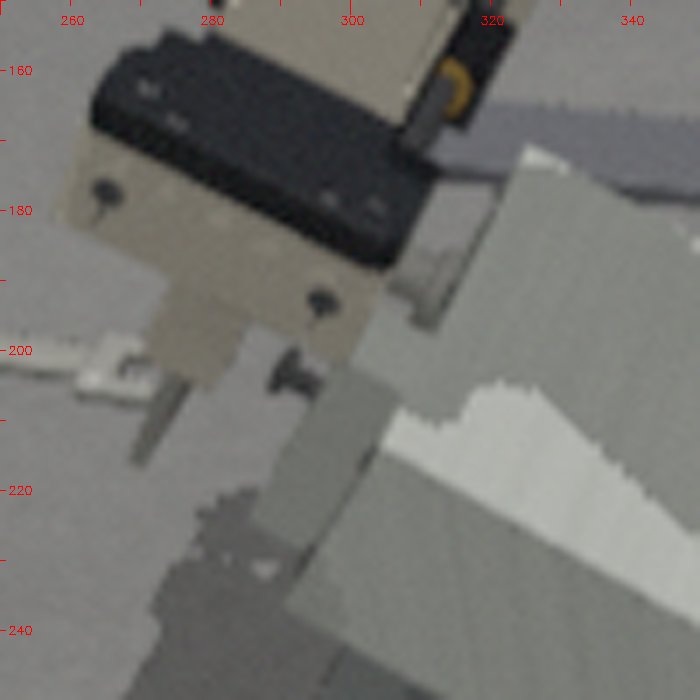

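Run:
```python
from st import *
from m1 import edgeline,X
s=cv2.imread("pics/side0.png");gs=cv2.cvtColor(s,cv2.COLOR_BGR2GRAY)
crop(s,280,185,325,240,12,"c_s31.png")
s=cv2.imread("pics/s30.png");crop(s,265,185,325,235,12,"c_s32.png")
for y in(.075,.105):
  for x in(-.034,.03): print(x,y,proj("side",M+HR@np.array([x,y,.02])))
print(proj("side",M+HR@np.array([-.034,.105,0])),proj("side",M+HR@np.array([-.034,.075,0])))
```

```text
-0.034 0.075 [301.7565 191.6947]
0.03 0.075 [288.5242 214.6339]
-0.034 0.105 [297.4635 199.7486]
0.03 0.105 [284.0521 222.9686]
[306.8863 205.0356] [310.8989 196.8224]
```

View pics/c_s31.png

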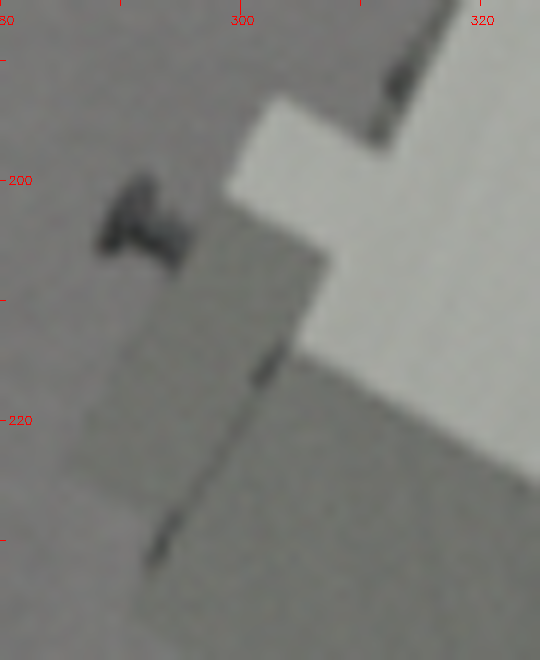

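View pics/c_s32.png

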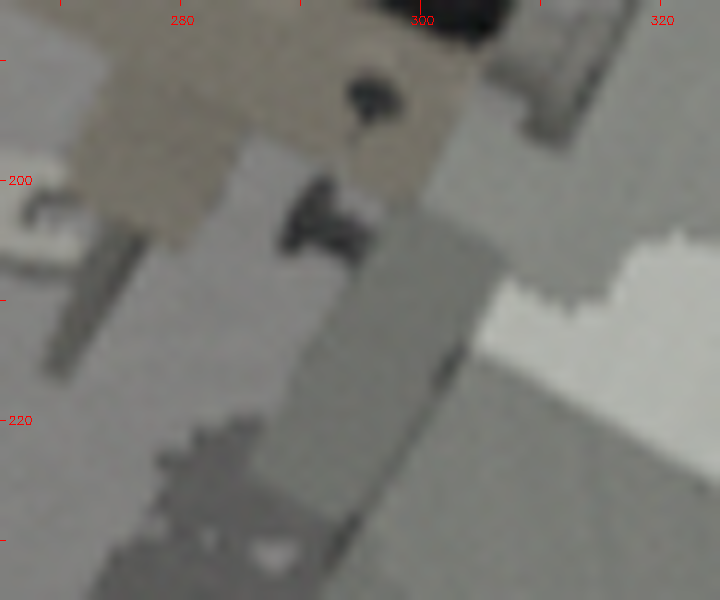

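Call:
{"name": "move_arm", "arguments": {"rows": [{"delta_pos": [0.063, -0.02, -0.136], "delta_rot": [0, 0, 0], "hand": 3.5}, {"delta_pos": [-0.36, 0.027, -0.169], "delta_rot": [0, 0, 0], "hand": 3.5}, {"delta_pos": [-0.36, 0.027, -0.169], "delta_rot": [0, 0, 0], "hand": 3.5}, {"delta_pos": [-0.36, 0.027, -0.169], "delta_rot": [0, 0, 0], "hand": 3.5}, {"delta_pos": [-0.36, 0.027, -0.169], "delta_rot": [0, 0, 0], "hand": 3.5}, {"delta_pos": [-0.18, 0.0137, -0.0845], "delta_rot": [0, 0, 0], "hand": 3.5}, {"delta_pos": [0, 0, 0], "delta_rot": [0, 0, 0], "hand": 3.5}, {"delta_pos": [0, 0, 0], "delta_rot": [0, 0, 0], "hand": 3.5}, {"delta_pos": [0, 0, 0], "delta_rot": [0, 0, 0], "hand": 3.5}, {"delta_pos": [0, 0, 0], "delta_rot": [0, 0, 0], "hand": 3.5}]}}

```text
t: 29.1
eef_pos: [0.5514, 0.0925, 0.1794]
ee_rot: [-3.14, -0.385, -0.076]
force: [1.1, 0.2, -1.3]
width: 0.0437
```

```bash
python3 -c "import pv;pv.go(33)"
```

```text
t 29.1 tcp [0.5514 0.0925 0.1794] F [ 1.1066  0.2037 -1.2811] w 0.043739200736326256 q [ 0.6221  0.0382 -0.8426  0.5802 -0.4544  0.3782]
rot err world deg [-0.2829 -2.9069 -0.0416]
grasp in head mm [-33.951   90.5192  37.5366] F head [1.6208 0.287  0.4446]
opening in head mm [-9.1832 90.5508 36.2732]
top+y [293.4043 185.8623]
bot+y [276.7403 220.9018]
bot-y [283.5568 208.8406]
screw head tip [288.5746 201.2609] boss front bottom +y corner [284.0521 222.9686] boss top [297.4635 199.7486]
```

View pics/c_s33.png

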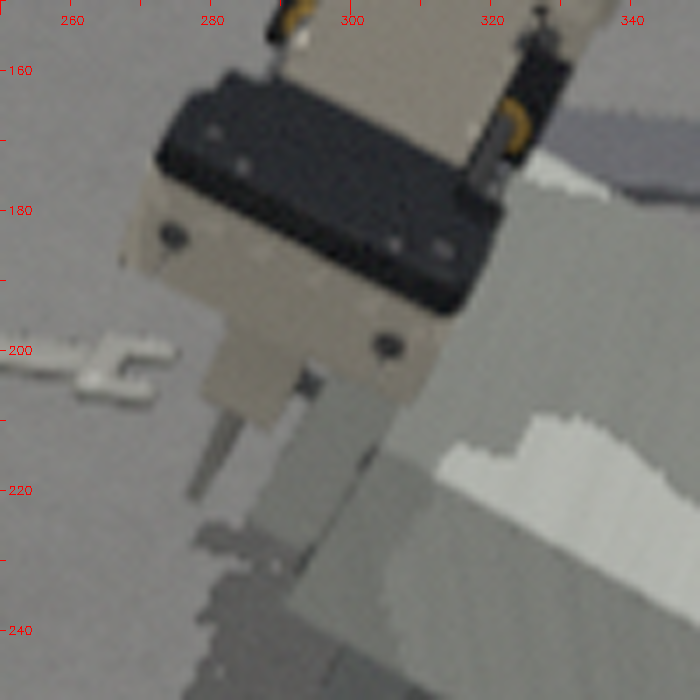

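Call:
{"name": "move_arm", "arguments": {"rows": [{"delta_pos": [-0.18, 0.0137, -0.0845], "delta_rot": [0, 0, 0], "hand": 3.5}, {"delta_pos": [-0.18, 0.0137, -0.0845], "delta_rot": [0, 0, 0], "hand": 3.5}, {"delta_pos": [-0.18, 0.0137, -0.0845], "delta_rot": [0, 0, 0], "hand": 3.5}, {"delta_pos": [0, 0, 0], "delta_rot": [0, 0, 0], "hand": 3.5}, {"delta_pos": [0, 0, 0], "delta_rot": [0, 0, 0], "hand": 3.5}, {"delta_pos": [0, 0, 0], "delta_rot": [0, 0, 0], "hand": 3.5}, {"delta_pos": [0, 0, 0], "delta_rot": [0, 0, 0], "hand": 3.5}, {"delta_pos": [0, 0, 0], "delta_rot": [0, 0, 0], "hand": 3.5}, {"delta_pos": [0, 0, 0], "delta_rot": [0, 0, 0], "hand": 3.5}, {"delta_pos": [0, 0, 0], "delta_rot": [0, 0, 0], "hand": 3.5}]}}

```text
t: 30.15
eef_pos: [0.5458, 0.0929, 0.1768]
ee_rot: [-3.14, -0.385, -0.076]
force: [-0.0, 0.1, -1.4]
width: 0.0437
```

```bash
python3 -c "import pv;pv.go(34)"
```

```text
t 30.15 tcp [0.5458 0.0929 0.1768] F [-0.0292  0.0684 -1.3674] w 0.04372285964829876 q [ 0.6272  0.0323 -0.8595  0.5941 -0.4472  0.3582]
rot err world deg [-0.2815 -2.9119 -0.0403]
grasp in head mm [-33.9447  90.4692  31.4325] F head [ 1.2248  0.066  -0.609 ]
opening in head mm [-9.1771 90.4999 30.167 ]
top+y [296.3716 187.5128]
bot+y [279.5082 222.4401]
bot-y [286.2101 210.3146]
screw head tip [288.5746 201.2609] boss front bottom +y corner [284.0521 222.9686] boss top [297.4635 199.7486]
```

Call:
{"name": "move_arm", "arguments": {"rows": [{"delta_pos": [-0.18, 0.0137, -0.0845], "delta_rot": [0, 0, 0], "hand": 3.5}, {"delta_pos": [-0.18, 0.0137, -0.0845], "delta_rot": [0, 0, 0], "hand": 3.5}, {"delta_pos": [0, 0, 0], "delta_rot": [0, 0, 0], "hand": 3.5}, {"delta_pos": [-0.09, 0.007, -0.042], "delta_rot": [0, 0, 0], "hand": 3.5}, {"delta_pos": [0, 0, 0], "delta_rot": [0, 0, 0], "hand": 3.5}, {"delta_pos": [0, 0, 0], "delta_rot": [0, 0, 0], "hand": 3.5}, {"delta_pos": [0, 0, 0], "delta_rot": [0, 0, 0], "hand": 3.5}, {"delta_pos": [0, 0, 0], "delta_rot": [0, 0, 0], "hand": 3.5}, {"delta_pos": [0, 0, 0], "delta_rot": [0, 0, 0], "hand": 3.5}, {"delta_pos": [0, 0, 0], "delta_rot": [0, 0, 0], "hand": 3.5}]}}

```text
t: 31.2
eef_pos: [0.5413, 0.0932, 0.1747]
ee_rot: [-3.141, -0.385, -0.076]
force: [0.1, 0.2, -0.1]
width: 0.0436
```

```bash
python3 -c "import pv;pv.go(35)"
```

```text
t 31.2 tcp [0.5413 0.0932 0.1747] F [ 0.0674  0.2381 -0.1413] w 0.04359052793938348 q [ 0.6314  0.0274 -0.8734  0.6061 -0.4412  0.3414]
rot err world deg [-0.2781 -2.9155 -0.0384]
grasp in head mm [-33.9329  90.4148  26.4025] F head [ 0.1488  0.2425 -0.0151]
opening in head mm [-9.1653 90.4437 25.1356]
top+y [298.8171 188.8727]
bot+y [281.7897 223.7058]
bot-y [288.3973 211.5268]
screw head tip [288.5746 201.2609] boss front bottom +y corner [284.0521 222.9686] boss top [297.4635 199.7486]
```

View pics/c_s35.png

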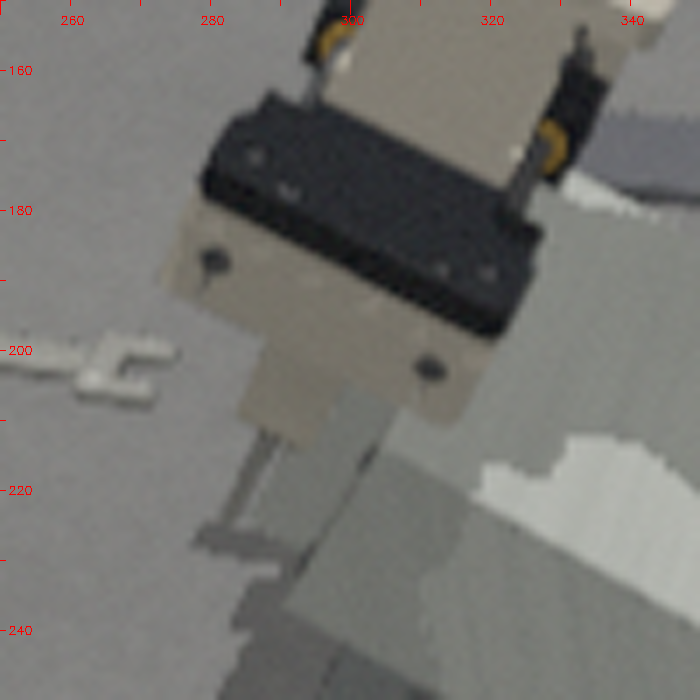

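Call:
{"name": "move_arm", "arguments": {"rows": [{"delta_pos": [-0.09, 0.007, -0.042], "delta_rot": [0, 0, 0], "hand": 3.5}, {"delta_pos": [0, 0, 0], "delta_rot": [0, 0, 0], "hand": 3.5}, {"delta_pos": [-0.045, 0.0035, -0.021], "delta_rot": [0, 0, 0], "hand": 3.5}, {"delta_pos": [0, 0, 0], "delta_rot": [0, 0, 0], "hand": 3.5}, {"delta_pos": [0, 0, 0], "delta_rot": [0, 0, 0], "hand": 3.5}, {"delta_pos": [0, 0, 0], "delta_rot": [0, 0, 0], "hand": 3.5}, {"delta_pos": [0, 0, 0], "delta_rot": [0, 0, 0], "hand": 3.5}, {"delta_pos": [0, 0, 0], "delta_rot": [0, 0, 0], "hand": 3.5}, {"delta_pos": [0, 0, 0], "delta_rot": [0, 0, 0], "hand": 3.5}, {"delta_pos": [0, 0, 0], "delta_rot": [0, 0, 0], "hand": 3.5}]}}

```text
t: 32.25
eef_pos: [0.54, 0.0934, 0.1741]
ee_rot: [-3.14, -0.385, -0.076]
force: [-0.1, 0.3, -0.8]
width: 0.0437
```

```bash
python3 -c "import pv;pv.go(36)"
```

```text
t 32.25 tcp [0.54   0.0934 0.1741] F [-0.0788  0.3009 -0.8115] w 0.04365515823973286 q [ 0.6326  0.026  -0.8776  0.6098 -0.4394  0.3363]
rot err world deg [-0.2818 -2.9129 -0.0428]
grasp in head mm [-33.9312  90.4799  24.9341] F head [ 0.6926  0.294  -0.4349]
opening in head mm [-9.1635 90.5111 23.6682]
top+y [299.5215 189.2899]
bot+y [282.4415 224.0986]
bot-y [289.021  211.9033]
screw head tip [288.5746 201.2609] boss front bottom +y corner [284.0521 222.9686] boss top [297.4635 199.7486]
```

Call:
{"name": "move_arm", "arguments": {"rows": [{"delta_pos": [-0.045, 0.0035, -0.021], "delta_rot": [0, 0, 0], "hand": 3.5}, {"delta_pos": [0, 0, 0], "delta_rot": [0, 0, 0], "hand": 3.5}, {"delta_pos": [-0.045, 0.0035, -0.021], "delta_rot": [0, 0, 0], "hand": 3.5}, {"delta_pos": [0, 0, 0], "delta_rot": [0, 0, 0], "hand": 3.5}, {"delta_pos": [-0.045, 0.0035, -0.021], "delta_rot": [0, 0, 0], "hand": 3.5}, {"delta_pos": [0, 0, 0], "delta_rot": [0, 0, 0], "hand": 3.5}, {"delta_pos": [0, 0, 0], "delta_rot": [0, 0, 0], "hand": 3.5}, {"delta_pos": [0, 0, 0], "delta_rot": [0, 0, 0], "hand": 3.5}, {"delta_pos": [0, 0, 0], "delta_rot": [0, 0, 0], "hand": 3.5}, {"delta_pos": [0, 0, 0], "delta_rot": [0, 0, 0], "hand": 3.5}]}}

```text
t: 33.3
eef_pos: [0.5388, 0.0936, 0.1737]
ee_rot: [-3.14, -0.386, -0.076]
force: [5.0, -1.9, 0.7]
width: 0.0438
```

```bash
python3 -c "import pv;pv.go(37)"
```

```text
t 33.3 tcp [0.5388 0.0936 0.1737] F [ 4.9574 -1.8696  0.7284] w 0.04376085806266572 q [ 0.6338  0.0244 -0.8814  0.6136 -0.4375  0.3312]
rot err world deg [-0.2951 -2.886  -0.049 ]
grasp in head mm [-34.0717  90.6329  23.7444] F head [ 1.4888 -1.4882  4.9163]
opening in head mm [-9.3035 90.6712 22.4897]
top+y [300.1171 189.5977]
bot+y [282.9688 224.3925]
bot-y [289.5262 212.1862]
screw head tip [288.5746 201.2609] boss front bottom +y corner [284.0521 222.9686] boss top [297.4635 199.7486]
```

View pics/c_s37.png

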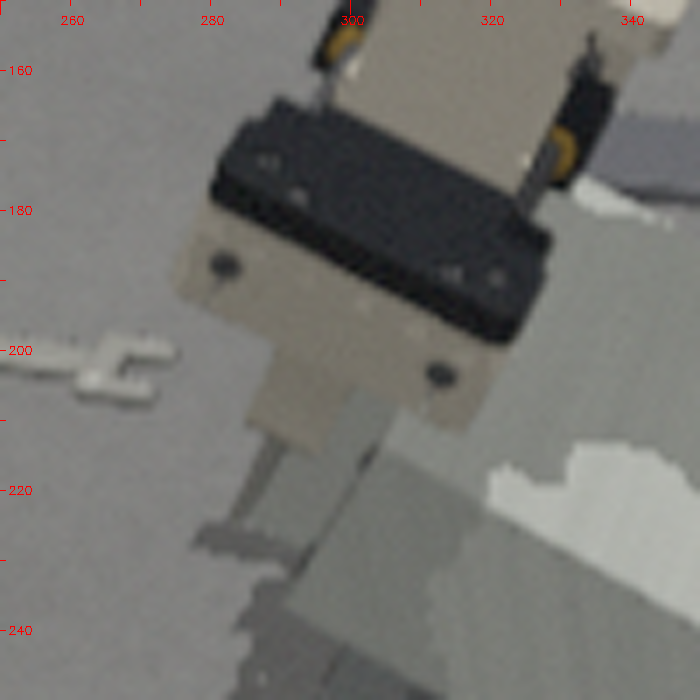

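Call:
{"name": "move_arm", "arguments": {"rows": [{"delta_pos": [0.05, -0.044, 0.023], "delta_rot": [0, 0, 0], "hand": 3.5}, {"delta_pos": [0.084, -0.006, -0.181], "delta_rot": [0, 0, 0], "hand": 3.5}, {"delta_pos": [0.084, -0.006, -0.181], "delta_rot": [0, 0, 0], "hand": 3.5}, {"delta_pos": [0.084, -0.006, -0.181], "delta_rot": [0, 0, 0], "hand": 3.5}, {"delta_pos": [0.084, -0.006, -0.181], "delta_rot": [0, 0, 0], "hand": 3.5}, {"delta_pos": [0, 0, 0], "delta_rot": [0, 0, 0], "hand": 3.5}, {"delta_pos": [0, 0, 0], "delta_rot": [0, 0, 0], "hand": 3.5}, {"delta_pos": [0, 0, 0], "delta_rot": [0, 0, 0], "hand": 3.5}, {"delta_pos": [0, 0, 0], "delta_rot": [0, 0, 0], "hand": 3.5}, {"delta_pos": [0, 0, 0], "delta_rot": [0, 0, 0], "hand": 3.5}]}}

```text
t: 34.35
eef_pos: [0.5423, 0.0926, 0.1663]
ee_rot: [-3.141, -0.385, -0.076]
force: [0.1, -0.7, -1.2]
width: 0.0435
```

```bash
python3 -c "import pv;pv.go(38)"
```

```text
t 34.35 tcp [0.5423 0.0926 0.1663] F [ 0.0635 -0.7474 -1.168 ] w 0.04346018473967149 q [ 0.6185  0.0398 -0.892   0.6417 -0.4119  0.3135]
rot err world deg [-0.2667 -2.9303 -0.0332]
grasp in head mm [-25.895   89.8925  23.8038] F head [ 1.1092 -0.7405 -0.3849]
opening in head mm [-1.1277 89.9156 22.5309]
top+y [298.3224 192.6425]
bot+y [281.4541 226.9882]
bot-y [288.0355 214.7472]
screw head tip [288.5746 201.2609] boss front bottom +y corner [284.0521 222.9686] boss top [297.4635 199.7486]
```

Call:
{"name": "move_arm", "arguments": {"rows": [{"delta_pos": [0.084, -0.006, -0.181], "delta_rot": [0, 0, 0], "hand": 3.5}, {"delta_pos": [0.084, -0.006, -0.181], "delta_rot": [0, 0, 0], "hand": 3.5}, {"delta_pos": [0.084, -0.006, -0.181], "delta_rot": [0, 0, 0], "hand": 3.5}, {"delta_pos": [0.084, -0.006, -0.181], "delta_rot": [0, 0, 0], "hand": 3.5}, {"delta_pos": [0, 0, 0], "delta_rot": [0, 0, 0], "hand": 3.5}, {"delta_pos": [0, 0, 0], "delta_rot": [0, 0, 0], "hand": 3.5}, {"delta_pos": [0, 0, 0], "delta_rot": [0, 0, 0], "hand": 3.5}, {"delta_pos": [0, 0, 0], "delta_rot": [0, 0, 0], "hand": 3.5}, {"delta_pos": [0, 0, 0], "delta_rot": [0, 0, 0], "hand": 3.5}, {"delta_pos": [0, 0, 0], "delta_rot": [0, 0, 0], "hand": 3.5}]}}

```text
t: 35.4
eef_pos: [0.5458, 0.0926, 0.1593]
ee_rot: [-3.14, -0.385, -0.076]
force: [0.4, 0.1, -0.6]
width: 0.0435
```

```bash
python3 -c "import pv;pv.go(39)"
```

```text
t 35.4 tcp [0.5458 0.0926 0.1593] F [ 0.363   0.0594 -0.613 ] w 0.04353250080147664 q [ 0.6028  0.0547 -0.9037  0.6765 -0.3847  0.2896]
rot err world deg [-0.2866 -2.906  -0.0445]
grasp in head mm [-18.0188  90.1445  24.0434] F head [0.7066 0.0868 0.0649]
opening in head mm [ 6.749  90.1782 22.7804]
top+y [296.41   195.7421]
bot+y [279.7453 229.6847]
bot-y [286.3572 217.4058]
screw head tip [288.5746 201.2609] boss front bottom +y corner [284.0521 222.9686] boss top [297.4635 199.7486]
```

View pics/c_s39.png

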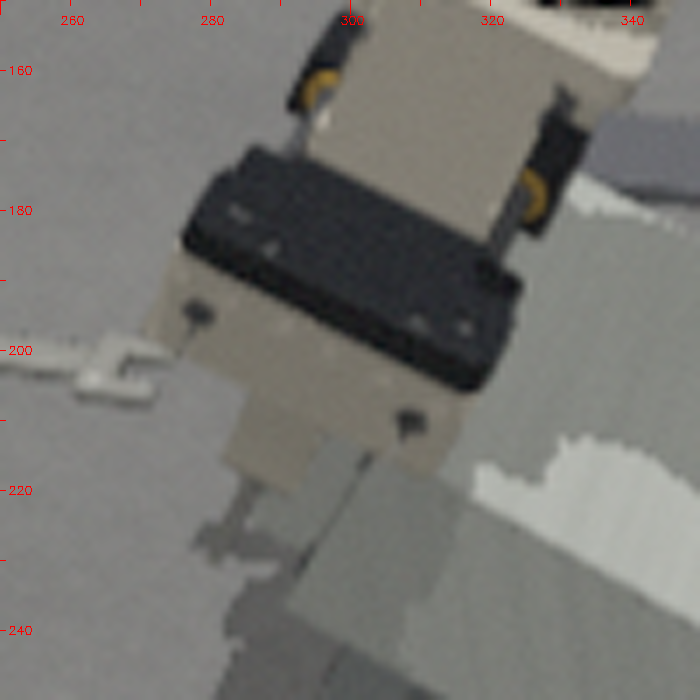

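Call:
{"name": "move_arm", "arguments": {"rows": [{"delta_pos": [0.042, -0.003, -0.091], "delta_rot": [0, 0, 0], "hand": 3.5}, {"delta_pos": [0.042, -0.003, -0.091], "delta_rot": [0, 0, 0], "hand": 3.5}, {"delta_pos": [0.042, -0.003, -0.091], "delta_rot": [0, 0, 0], "hand": 3.5}, {"delta_pos": [0, 0, 0], "delta_rot": [0, 0, 0], "hand": 3.5}, {"delta_pos": [0.042, -0.003, -0.091], "delta_rot": [0, 0, 0], "hand": 3.5}, {"delta_pos": [0, 0, 0], "delta_rot": [0, 0, 0], "hand": 3.5}, {"delta_pos": [0, 0, 0], "delta_rot": [0, 0, 0], "hand": 3.5}, {"delta_pos": [0, 0, 0], "delta_rot": [0, 0, 0], "hand": 3.5}, {"delta_pos": [0, 0, 0], "delta_rot": [0, 0, 0], "hand": 3.5}, {"delta_pos": [0, 0, 0], "delta_rot": [0, 0, 0], "hand": 3.5}]}}

```text
t: 36.45
eef_pos: [0.5474, 0.0924, 0.156]
ee_rot: [-3.14, -0.386, -0.076]
force: [-6.9, 0.9, 6.5]
width: 0.0435
```

```bash
python3 -c "import pv;pv.go(40)"
```

```text
t 36.45 tcp [0.5474 0.0924 0.156 ] F [-6.9295  0.8893  6.4544] w 0.04352961936787583 q [ 0.5944  0.0613 -0.9102  0.6964 -0.3712  0.2759]
rot err world deg [-0.2908 -2.8763 -0.0491]
grasp in head mm [-14.3733  90.095   24.1001] F head [-8.7983  0.3612 -3.5956]
opening in head mm [10.3951 90.132  22.8497]
top+y [295.588  197.1357]
bot+y [279.0025 230.8822]
bot-y [285.6256 218.5888]
screw head tip [288.5746 201.2609] boss front bottom +y corner [284.0521 222.9686] boss top [297.4635 199.7486]
```

Call:
{"name": "move_arm", "arguments": {"rows": [{"delta_pos": [0, 0, 0], "delta_rot": [0, 0, 0], "hand": 4.6}, {"delta_pos": [0, 0, 0], "delta_rot": [0, 0, 0], "hand": 5.2}, {"delta_pos": [0, 0, 0], "delta_rot": [0, 0, 0], "hand": 6.2}, {"delta_pos": [0, 0, 0], "delta_rot": [0, 0, 0], "hand": 6.2}, {"delta_pos": [0, 0, 0], "delta_rot": [0, 0, 0], "hand": 6.2}, {"delta_pos": [0, 0, 0], "delta_rot": [0, 0, 0], "hand": 6.2}, {"delta_pos": [0, 0, 0], "delta_rot": [0, 0, 0], "hand": 6.2}, {"delta_pos": [0, 0, 0], "delta_rot": [0, 0, 0], "hand": 6.2}, {"delta_pos": [0, 0, 0], "delta_rot": [0, 0, 0], "hand": 6.2}, {"delta_pos": [0, 0, 0], "delta_rot": [0, 0, 0], "hand": 6.2}]}}

```text
t: 37.5
eef_pos: [0.5475, 0.0924, 0.1556]
ee_rot: [-3.14, -0.385, -0.076]
force: [0.7, 0.4, 0.7]
width: 0.0618
```

```bash
python3 -c "import pv;pv.go(41)"
```

```text
t 37.5 tcp [0.5475 0.0924 0.1556] F [0.7066 0.374  0.7362] w 0.061802757018796756 q [ 0.5941  0.0623 -0.91    0.6962 -0.3709  0.2761]
rot err world deg [-0.2814 -2.9122 -0.0413]
grasp in head mm [-13.9436  90.1078  24.0043] F head [-0.3815  0.4265  0.9239]
opening in head mm [10.8241 90.1386 22.7387]
top+y [295.5257 197.3316]
bot+y [278.9781 231.0608]
bot-y [285.6028 218.7606]
screw head tip [288.5746 201.2609] boss front bottom +y corner [284.0521 222.9686] boss top [297.4635 199.7486]
```

View pics/c_s41.png

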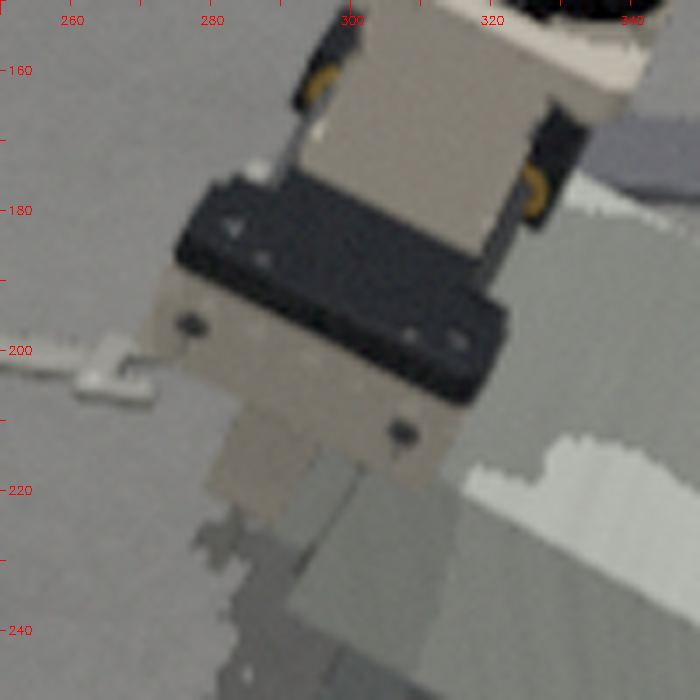

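Released; retreat upwards.

Call:
{"name": "move_arm", "arguments": {"rows": [{"delta_pos": [-0.2, 0.015, 0.5], "delta_rot": [0, 0, 0], "hand": 6.2}, {"delta_pos": [-0.35, 0.028, 0.92], "delta_rot": [0, 0, 0], "hand": 6.2}, {"delta_pos": [-0.35, 0.028, 0.92], "delta_rot": [0, 0, 0], "hand": 6.2}, {"delta_pos": [0, 0, 2], "delta_rot": [0, 0, 0], "hand": 6.2}, {"delta_pos": [0, 0, 3], "delta_rot": [0, 0, 0], "hand": 6.2}, {"delta_pos": [0, 0, 4], "delta_rot": [0, 0, 0], "hand": 6.2}, {"delta_pos": [0, 0, 4], "delta_rot": [0, 0, 0], "hand": 6.2}, {"delta_pos": [0, 0, 2], "delta_rot": [0, 0, 0], "hand": 6.2}, {"delta_pos": [0, 0, 0], "delta_rot": [0, 0, 0], "hand": 6.2}, {"delta_pos": [0, 0, 0], "delta_rot": [0, 0, 0], "hand": 6.2}]}}

```text
t: 38.55
eef_pos: [0.5381, 0.0933, 0.3292]
ee_rot: [-3.139, -0.385, -0.076]
force: [-0.8, 0.5, -0.7]
width: 0.0618
```

```bash
python3 -c "
import pv
pv.go(42)
from h import *
s=cv2.imread('pics/s42.png');crop(s,265,160,335,240,9,'c_s43.png')
t=grab_frame('top');cv2.imwrite('pics/t42.png',t)
from st import *
c=M+HR@np.array([.0025,.09,.0225])
for nm,x,y in (('top+y',-.045,.022),('top-y',-.045,-.022),('bot+y',.045,.022),('bot-y',.045,-.022)): print(nm,proj('side',c+HR@np.array([x,y,0])))
"
```

```text
t 38.55 tcp [0.5381 0.0933 0.3292] F [-0.8383  0.5281 -0.6922] w 0.06178822792891895 q [ 0.6957 -0.1187 -0.5547  0.3443 -0.88    0.6131]
rot err world deg [-0.3552 -2.9075 -0.0608]
grasp in head mm [-175.2854   90.3139   88.7522] F head [ 0.2572  0.463  -1.0864]
opening in head mm [-150.5178   90.3774   87.4863]
top+y [301.0736 105.4347]
bot+y [281.8016 150.8942]
bot-y [289.1594 140.7189]
screw head tip [288.5746 201.2609] boss front bottom +y corner [284.0521 222.9686] boss top [297.4635 199.7486]
top+y [297.1205 197.756 ]
top-y [303.4293 186.0358]
bot+y [278.4051 230.3348]
bot-y [285.0695 218.0435]
```

View pics/c_s43.png

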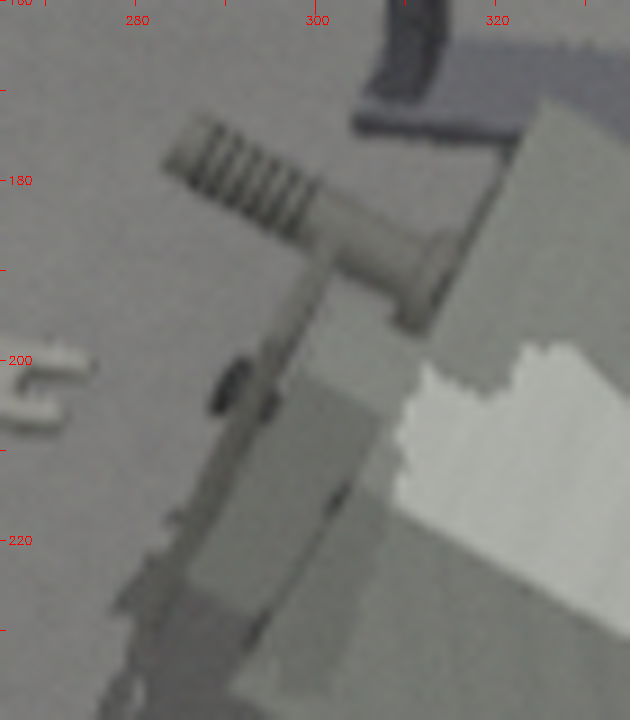

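View pics/t42.png

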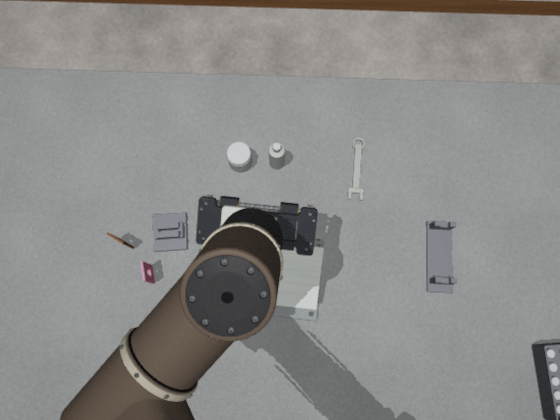

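Call:
{"name": "move_arm", "arguments": {"rows": [{"delta_pos": [0, 3, 0.5], "delta_rot": [0, 0, 0], "hand": 6.2}, {"delta_pos": [0, 3, 0.5], "delta_rot": [0, 0, 0], "hand": 6.2}, {"delta_pos": [0, 3, 0], "delta_rot": [0, 0, 0], "hand": 6.2}, {"delta_pos": [0, 3, 0], "delta_rot": [0, 0, 0], "hand": 6.2}, {"delta_pos": [0, 3, 0], "delta_rot": [0, 0, 0], "hand": 6.2}, {"delta_pos": [0, 3, 0], "delta_rot": [0, 0, 0], "hand": 6.2}, {"delta_pos": [0, 3, 0], "delta_rot": [0, 0, 0], "hand": 6.2}, {"delta_pos": [0, 3, 0], "delta_rot": [0, 0, 0], "hand": 6.2}, {"delta_pos": [0, 0, 0], "delta_rot": [0, 0, 0], "hand": 6.2}, {"delta_pos": [0, 0, 0], "delta_rot": [0, 0, 0], "hand": 6.2}]}}

```text
t: 39.65
eef_pos: [0.5381, 0.3333, 0.337]
ee_rot: [3.14, -0.383, -0.074]
force: [0.1, -0.7, -0.0]
width: 0.0617
```

```bash
python3 -c "
from st import *
t=grab_frame('top');cv2.imwrite('pics/t43.png',t)
crop(t,230,200,330,260,7,'c_t43.png')
c=M+HR@np.array([.0025,.09,.0225])
for nm,x,y in (('top+y',-.045,.022),('top-y',-.045,-.022),('bot+y',.045,.022),('bot-y',.045,-.022)): print(nm,proj('top',c+HR@np.array([x,y,0])))
print(proj('top',M+HR@np.array([0,0,.07])),proj('top',M+HR@np.array([0,0,.003])), get_state()['force'])
"
```

```text
top+y [251.545  230.2963]
top-y [272.6755 232.5282]
bot+y [255.48 219.61]
bot-y [275.0071 221.6643]
[307.7308 209.0661] [304.3466 239.1845] [ 1.3235 -0.2893 -0.4942]
```

View pics/c_t43.png

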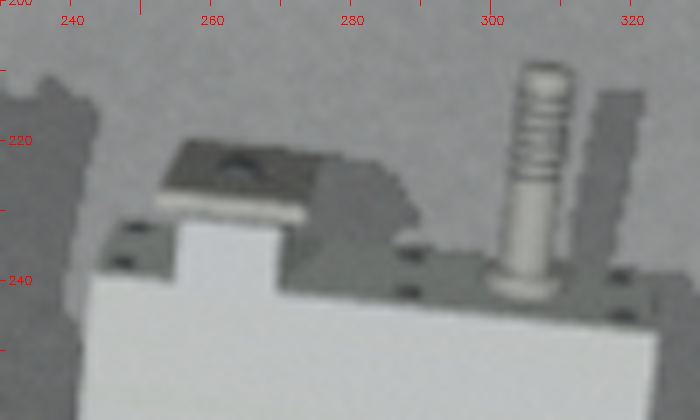

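```bash
python3 -c "
from st import *
s=grab_frame('side');cv2.imwrite('pics/s44.png',s)
crop(s,268,175,318,245,9,'c_s44.png')
a=cv2.imread('pics/s42.png')
print('diff',np.abs(a[180:235,275:310].astype(int)-s[180:235,275:310]).mean())
c=M+HR@np.array([.0025,.09,.0225])
for z in (-.0025,.0025):
  for th in (0,.05):
    print(z,th,[proj('side',M+HR@np.array([-.01+dx*np.cos(th)-0*z,.112,(.0225+z+(.002 if th else 0))-dx*np.sin(th)])).round(1) for dx in(-.0325,.0575)])
"
```

```text
diff 18.803116883116882
-0.0025 0 [array([298.3, 198.4]), array([279.5, 231. ])]
-0.0025 0.05 [array([296.6, 197.5]), array([279.9, 231.2])]
0.0025 0 [array([295.9, 197.1]), array([277.3, 229.7])]
0.0025 0.05 [array([294.2, 196.1]), array([277.7, 229.9])]
```

View pics/c_s44.png

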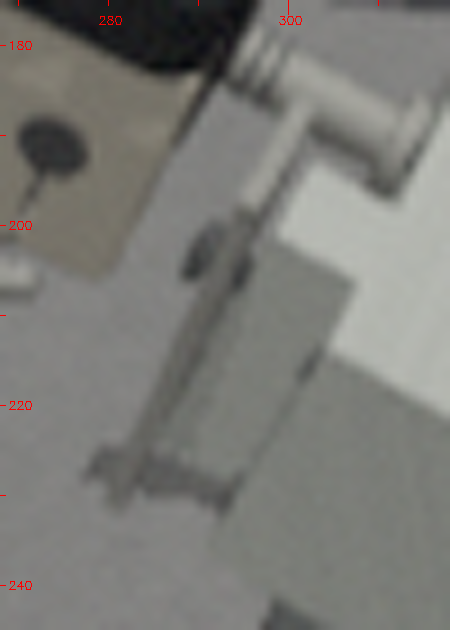

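```bash
python3 -c "
from station import *
print(job_done()); print(get_state()['t'])"
```

```text
the job is handed in; nothing more can be done
None
the job is handed in; nothing more can be done
```

The job is handed in at about 40 s of the 72 s; no verdict was reported.

- **Rod:** I inserted it about 45 mm and let it go. I then gripped it anew about 47 mm behind the collar's tip-side face and pushed it home. At the end the push force rose to 10 N with no further travel. Both cameras show the collar against the block, and the tail is within about 2 px of where it should be.
- **Plate:** I took the steel plate from the rack, not the brown or pink ones. I passed its opening over the screw head and slid it down until the slot end stopped it with 9 N. It stayed put after release.
- **Imperfect check:** the plate does not lie fully flat on the boss. Its top edge leans out about 3 mm, roughly 3–4° (0.05–0.07 rad) against the 0.15 rad limit. I held it about 3° less tilted than the face to keep a joint inside its range, and it stayed that way after release. I put plate_slot within about 2 mm of screw_seat, against the 6 mm limit, and left it alone.
- **Calibration:** the side and top cameras disagreed by up to about 4 mm on the block's position. I settled this by checking the parts against the block in the same pictures and by feeling for contact.
- **Bystanders and gripper:** the tube, tin and wrench are at their starting pixels. The gripper is open and well clear, with only sensor noise on the force reading.

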